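Service the air line's filter bowl and put the tools back in the shadow tray

ROBOT

A 6-joint arm with a two-finger parallel gripper is mounted at the origin on the work surface. World frame = base frame: x ahead of the robot, y to its left, z up, the work surface at z = 0. Lengths are in mm, angles in rad, forces in N, time in s.
With the tool pointing down it reaches from about 400 to 925 mm from the base axis. Payload 12.5 kg.
Tool frame: the origin (TCP) lies midway between the tips of the shut fingers; the grasp point (between the pads) lies 19 mm behind it; z points along the fingers, y is the line along which they close (so a half turn about z gives the same grasp; the last joint's range is limited). The gripper opens to 95 mm and grips with 3 to 60 N. Pads are 20 mm wide; open, the fingers measure 119 mm over their backs; the gripper's body (75 mm by 180 mm) begins 59 mm behind the grasp point.
Start: joints at [1.009, 0.491, 1.559, -0, 1.092, -0.106], TCP at [275.1, 561.219, 214.661] pointing down, gripper open.
Joint ranges: [-3.1, 3.1], [-0.84, 2.19], [0.05, 2.79], [-1.13, 4.28], [0.06, 2.93], [-2.69, 2.69]. Speed limits (rad/s): [2.22, 2.22, 2.79, 3.14, 3.14, 3.14].

INTERFACE

Orientations are given as [roll, pitch, yaw] about the fixed x, y, z axes, in that order (R = Rz(yaw) Ry(pitch) Rx(roll)).
In Python, from cell import * gives the robot as it stands. The module is installed in compiled form; this text tells all that it offers.
- The arm moves only by the tool arm_command, never from a script. Its arguments are lists of equal length, an entry for each row: "delta_pos": the shift along the world's x, y, z in units of 250 mm (1.0 is 250 mm), a list of three; "delta_rot": the turn, a rotation vector about the world's x, y, z in units of 90 degrees (1.0 is 90 degrees), a list of three; "claw": the closure, from 0 (fully open) to 1 (shut). In form: {"delta_pos": [[tx, ty, tz], ...], "delta_rot": [[wx, wy, wz], ...], "claw": [claw, ...]}. A call has exactly 5 rows; each row is the pose to reach, as a shift and turn from the pose commanded when the call began; what a row does not reach only later rows make up. A row lasts 1/12 s, in which the tool goes at most 41.7 mm and 7.16 degrees, less where a joint would pass 70% of its speed; a pose out of reach is approached as far as the arm can. A call with a number of a shift or a turn outside -1 to 1 is refused whole. A call with a gripper value outside its range is refused whole. The fingers move at their own pace and stop on an object; the grip force is fixed at half the most. Time passes only in rows, so rows that repeat a pose let the fingers close, or fill a call up. It gives the time, the measured TCP pose, the force, the opening and the grip force at its end, in the units of the state.
- state(): the state, without advancing time (a new reading comes with each control period).
- read_camera(name): name is "side" or "top"; returns the picture (384x512x3 uint8, red, green, blue); there is no depth.
- calibration(name): a dict with "camera_matrix" (3x3 intrinsics, pixels), "T" (4x4, takes a point from camera to world coordinates). Camera axes: x right, y down, z forward; pixel columns grow to the right and rows downward; lengths in mm; the calibration is good to about 2 mm. A picture is of the moment at which its call begins. calibration takes no time and is no camera call.
- job_done(): hands the job in; it is judged then, once.
The state is a dict: "t": time; "joints": joint angles; "qvel": joint speeds; "tau": joint torques, N m; "eef_pos": TCP position; "tcp_rot": TCP orientation; "ft_force": force on the tool from outside, world axes, zero at the start; "moment": the same for the moment, N m; "opening": opening from 0.0 (shut) to 1.0 (fully open); "grip_force": force on a finger pad.
Only numpy, scipy, OpenCV 4.12 (cv2) and the standard library are available. Lean on these libraries where they do the work, as an engineer would, in place of code of your own. Each camera call takes 0.05 s, during which the arm holds its last target. There are 200 camera calls.

TASK

Vent the air line by pulling the coupler's sleeve fully back and letting it spring home; after that, brush out the open filter bowl with four full strokes, each down to the floor and back up to near the rim, and hang the brush upright in its green pot again. Lay every tool that is on the bench fully down in its own pocket of the shadow tray, and leave the other things where they are.

Things in the scene. Friction and masses are not known exactly. Their poses are not given: they have to be found in the camera images.
- scraper: flat scraper, 155 mm long (x -75 to 80): orange handle 22 wide and 14 thick (x -75 to 24), tang 14 wide, steel blade 44 wide and 4 thick (x 36 to 80) as its head. Grip the handle across y at the origin. 110 g. Origin: underside, at the grip place; x from tail to head, z up. May be absent.
- caliper: short digital caliper, 141 mm long (x -75 to 66): steel beam 14 wide, 8 thick; black display body 24 wide, 13 thick (x -24 to 24); steel jaw at the head (x 50 to 66) reaching from y -12 to y +26. Grip the display body across y at the origin. 140 g. Origin: underside, at the grip place; x from tail to head, z up. May be absent.
- hookspanner: blue hook (C) spanner, 154 mm long (x -78 to 76), 10 thick: shaft 14 wide; the hook at the head (x 45 to 76) reaches from y +7 to y -30. Grip the shaft across y at the origin. 160 g. Origin: underside, at the grip place; x from tail to head, z up. May be absent.
- spanner: steel combination spanner, 154 mm long (x -76 to 78), 10 thick: ring end 26 wide at the tail, shaft 14 wide, open jaw 34 wide at the head (x 46 to 78). Grip the shaft across y at the origin. 170 g. Origin: underside, at the grip place; x from tail to head, z up. May be absent.
- smallspanner: small brass (non-sparking) combination spanner, 118 mm long (x -58 to 60), 9 thick: ring end 20 wide at the tail, shaft 12 wide, open jaw 28 wide at the head (x 36 to 60). Grip the shaft across y at the origin. 90 g. Origin: underside, at the grip place; x from tail to head, z up. May be absent.
- pocket_scraper (a point): pocket of the scraper in the shadow tray: a point on the pocket's floor (6 mm above the bench) where the tool's origin belongs, with x along the tool's x (head towards +x, tool's z up). The pocket follows the tool's outline with 2.5 mm clearance all round.
- pocket_caliper (a point): pocket of the caliper in the shadow tray: a point on the pocket's floor (6 mm above the bench) where the tool's origin belongs, with x along the tool's x (head towards +x, tool's z up). The pocket follows the tool's outline with 2.5 mm clearance all round.
- pocket_hookspanner (a point): pocket of the hookspanner in the shadow tray: a point on the pocket's floor (6 mm above the bench) where the tool's origin belongs, with x along the tool's x (head towards +x, tool's z up). The pocket follows the tool's outline with 2.5 mm clearance all round.
- pocket_spanner (a point): pocket of the spanner in the shadow tray: a point on the pocket's floor (6 mm above the bench) where the tool's origin belongs, with x along the tool's x (head towards +x, tool's z up). The pocket follows the tool's outline with 2.5 mm clearance all round.
- pocket_smallspanner (a point): pocket of the smallspanner in the shadow tray: a point on the pocket's floor (6 mm above the bench) where the tool's origin belongs, with x along the tool's x (head towards +x, tool's z up). The pocket follows the tool's outline with 2.5 mm clearance all round.
- tray: fixed tray, black foam on a yellow base, 192 (x) by 267 (y) mm, 14 high; pockets 8 deep, side by side along y, heads towards +x. A yellow finger channel (x -24 to 24), as deep as the pockets, crosses them under the grip places. From -y to +y: scraper, caliper, hook spanner, spanner, small spanner. Origin: underside centre.
- coupler: fixed air quick coupler (brass core) standing out level from a grey manifold block on an aluminium plate, axis 60 mm above the bench. Origin: on the bench under the middle of the sleeve at home; x points back from the nose (x -45 mm) to the block (face at x 60 mm, top 91 mm above the bench).
- sleeve_grip (a point): middle of the knurled steel sleeve round the coupler, on its axis; sleeve 30 mm in diameter, 36 mm long along the coupler's x. Moves with it. Grip from above, across y.
- sleeve (a joint): travel of the sleeve in m: 0 home (forward), 0.012 fully back, towards the block (+x of the coupler). The spring resists with 6 N at the start to 12 N at the end and drives it home when let go.
- bowl: fixed open aluminium filter bowl, upright, outer diameter 72, inner 64, rim 80 mm above the bench. Origin: on the bench, on its axis.
- bowl_floor (a point): centre of the bowl's inner floor, 5 mm above the bench; z up; the rim is 75 mm above it.
- pot: fixed green brush pot, upright, outer diameter 52, inner 44, rim 96 mm above the bench. Origin: on the bench, on its axis. The brush hangs in it upright, its guard resting on the rim.
- brush: cleaning brush, 175 mm long, 70 g. Origin: at its bristle tip; z runs up to the handle. Bristle head 30 diameter (z 0 to 70), wire 8 diameter, white round guard 62 diameter (underside z 88, top z 92), blue round handle 20 diameter (z 92 to 175). Hung in the pot its tip is 8 mm above the bench. In the bowl the tip meets the floor before the guard meets the rim.
- adapter: brass pipe adapter, 26 diameter, 28 high (mm); bystander, to be left alone. Origin: centre of its underside.
- tape_roll: white roll, 54 diameter, 18 high (mm); bystander, to be left alone. Origin: centre of its underside.
- seal_box: cardboard box 80 x 110, 45 high (mm); bystander, to be left alone. Origin: centre of its underside.
There are look-alikes about, which are no part of the job. Of the things like the scraper, leave any that is turquoise; of the rest the smaller one is meant. Of the things that look like the hookspanner, the larger one is meant.

How it is judged:
By the outcome, as a careful person would: the job done as asked, in the order asked, and still so for the second after the job is handed in, with the robot touching nothing.
Of scraper, caliper, hookspanner, spanner, smallspanner only 3 to 5 are there at a start; the rules pass over those that are not, and their reading is None.
At some moment in a run one of scraper, caliper, hookspanner, spanner, smallspanner may be knocked a few centimetres aside while the robot is not near it.
It also fails if it takes over 210 s, if anything falls off the work surface, if the arm or the gripper's body presses on something with over 40 N, if the wrist force passes 120 N, or if a joint passes its speed limit or range.

## Working session

There is one attempt and no reset: what is moved stays moved. The work goes in short steps, Python scripts to look and compute and a tool call to move; the robot and the scene stay as the last step left them, time stands still between calls to the robot, and variables do not carry over. Pictures are saved under pics/ and viewed, at most 14 in all, crops included, and the job is handed in when it is done.

Besides the shell and the picture viewer there is one more tool, called in YAML: its name, and indented under it one key for each argument. arm_command: Moves the arm, as the interface text tells. Shifts and turns lie within -1 to 1; 1 stands for 250 mm of shift or 90 degrees of turn. Its arguments: {"type":"object","properties":{"delta_pos":{"type":"array"},"delta_rot":{"type":"array"},"claw":{"type":"array"}},"required":["delta_pos","delta_rot","claw"]}

```bash
mkdir -p pics; python3 - <<'E'
from cell import *
import cv2
for n in("top","side"):
    im=read_camera(n); cv2.imwrite(f"pics/{n}0.png",cv2.resize(im[:,:,::-1],(800,600),interpolation=cv2.INTER_CUBIC)); cv2.imwrite(f"raw_{n}0.png",im[:,:,::-1])
    c=calibration(n); print(n,c["camera_matrix"].round(1).tolist(),c["T"].round(3).tolist())
print(state())
E
```

```text
top [[388.8, 0.0, 255.1], [0.0, 388.8, 195.0], [0.0, 0.0, 1.0]] [[-0.03, -0.984, 0.174, 269.434], [-1.0, 0.03, -0.005, 17.789], [-0.0, -0.174, -0.985, 1289.669], [0.0, 0.0, 0.0, 1.0]]
side [[493.8, 0.0, 257.8], [0.0, 493.8, 193.7], [0.0, 0.0, 1.0]] [[0.998, -0.05, 0.047, 429.147], [-0.069, -0.678, 0.731, -967.992], [-0.005, -0.733, -0.68, 948.484], [0.0, 0.0, 0.0, 1.0]]
{'t': 0.1, 'joints': array([ 1.00940119e+00,  4.91511119e-01,  1.55939252e+00, -1.01603817e-05,
        1.09172201e+00, -1.05536696e-01]), 'qvel': array([ 0.00019266, -0.00144883, -0.00047614,  0.00066438,  0.00022216,
       -0.00080046]), 'tau': array([ 2.98932151e-03, -6.13616967e+01, -2.58610171e+01,  6.94401632e-02,
        4.69351199e-02, -6.93047855e-05]), 'eef_pos': array([274.97280002, 561.01383662, 214.11145415]), 'tcp_rot': array([-3.14056446e+00, -9.98551905e-05,  2.68573885e+00]), 'ft_force': array([ 0.47338297, -0.05599432, -0.01599013]), 'moment': array([-0.02933952,  0.00707932,  0.00380317]), 'grip_force': 0.0, 'opening': 1.0015134007993771}
```

View pics/top0.png

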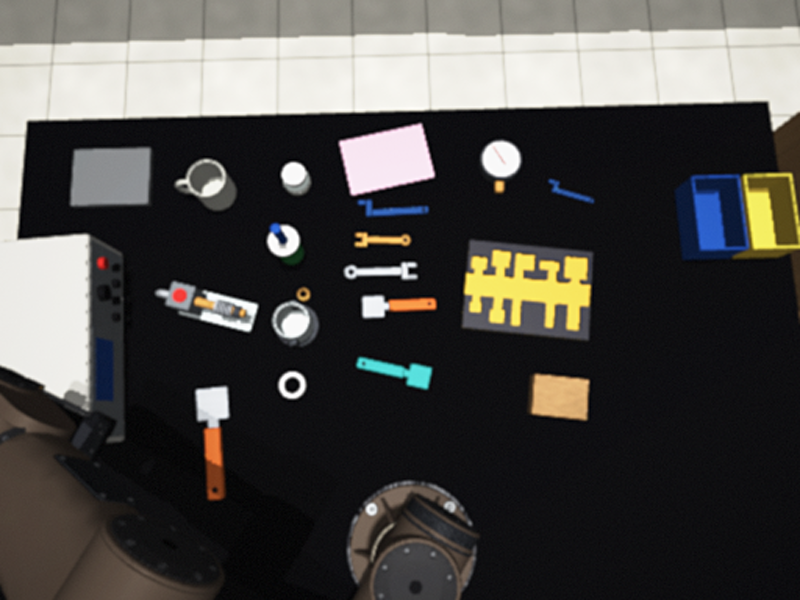

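View pics/side0.png

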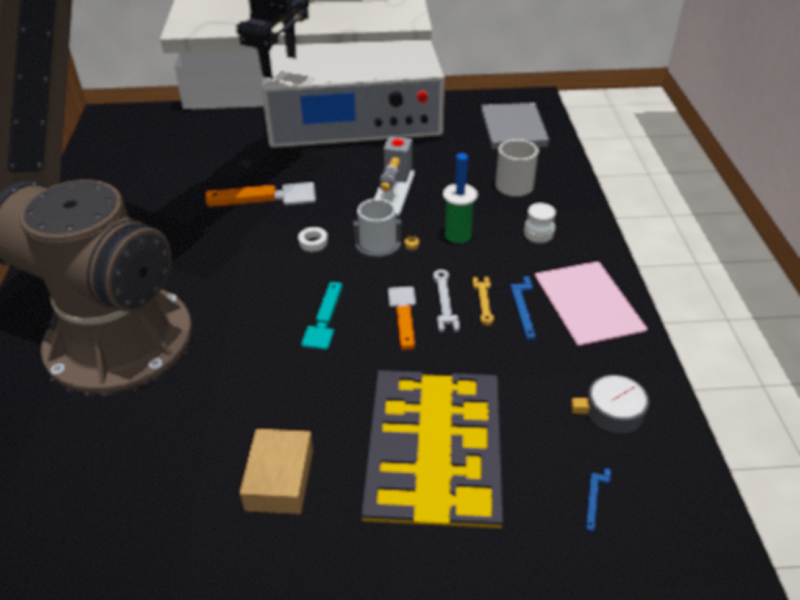

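The pictures show these things (top view, 800x600 pixels):
- **Scraper:** the candidates are orange (400,305), large orange (213,440) and turquoise (395,372). The meant one is the smaller orange at (400,305).
- **Hook spanner:** the candidates are (395,209) and a smaller one at (570,191). The larger, at (395,209), is meant.
- **Other tools:** spanner (380,271) and small brass spanner (383,240). I see no caliper.
- **Fixed things:** coupler (215,303), bowl (295,323), pot with brush (283,243) and tray (527,290).

```bash
cat > h.py <<'E'
from cell import *
import cv2, numpy as np
CAL={n:calibration(n) for n in("top","side")}
def rays(n,uv):
    c=CAL[n];K=np.array(c["camera_matrix"]);T=np.array(c["T"])
    uv=np.atleast_2d(uv).astype(float)
    d=np.c_[uv,np.ones(len(uv))]@np.linalg.inv(K).T@T[:3,:3].T
    return T[:3,3],d
def plane(n,uv,z):
    o,d=rays(n,uv); return (o+d*((z-o[2])/d[:,2])[:,None])[:,:2]
def proj(n,P):
    c=CAL[n];T=np.linalg.inv(np.array(c["T"]));q=np.atleast_2d(P)@T[:3,:3].T+T[:3,3]
    q=q@np.array(c["camera_matrix"]).T; return q[:,:2]/q[:,2:]
def tri(a,b):
    (o1,d1),(o2,d2)=rays("top",a),rays("side",b);d1,d2=d1[0],d2[0]
    s=np.linalg.lstsq(np.c_[d1,-d2],o2-o1,rcond=None)[0]
    p,q=o1+s[0]*d1,o2+s[1]*d2; return (p+q)/2,np.linalg.norm(p-q)
def blob(n,im,lo,hi,box,k=4):
    "mask contour (sub-pixel by upscaling) of the largest blob; box in 800x600 px; returns contour and filled pts in raw px"
    x0,y0,x1,y1=[int(round(v/1.5625)) for v in box]
    c=cv2.resize(im[y0:y1,x0:x1],None,fx=k,fy=k,interpolation=cv2.INTER_CUBIC)
    m=cv2.inRange(cv2.cvtColor(c,cv2.COLOR_BGR2HSV),np.array(lo),np.array(hi))
    cs,_=cv2.findContours(m,cv2.RETR_EXTERNAL,cv2.CHAIN_APPROX_NONE)
    ct=max(cs,key=cv2.contourArea); f=np.zeros_like(m);cv2.drawContours(f,[ct],-1,255,-1)
    f&=m
    p=np.argwhere(f)[:,::-1]
    t=lambda q:(q+.5)/k-.5+[x0,y0]
    return t(ct[:,0].astype(float)),t(p.astype(float))
def load(t):return {n:cv2.imread(f"raw_{n}{t}.png") for n in("top","side")}
def snap(t):
    for n in("top","side"):cv2.imwrite(f"raw_{n}{t}.png",read_camera(n)[:,:,::-1])
    return load(t)
def axis(P,xh,sh):
    """P: silhouette points on mid plane; xh: approx head dir; sh: (a,b) fraction of the length which is plain shaft.
    returns point at mid length on shaft line, unit dir, length, width of shaft"""
    u=np.array(xh,float);u/=np.linalg.norm(u)
    for _ in range(6):
        s=P@u;lo,hi=s.min(),s.max();f=(s-lo)/(hi-lo);Q=P[(f>sh[0])&(f<sh[1])]
        n=np.array([-u[1],u[0]]);ss=Q@u;bins=np.round(ss/3);mx=[]
        for b in np.unique(bins):
            w=Q[bins==b]@n; mx.append((b*3,(w.min()+w.max())/2,np.ptp(w)))
        mx=np.array(mx)[1:-1]; a,b0=np.polyfit(mx[:,0],mx[:,1],1)
        u0=u;u=u+a*n;u/=np.linalg.norm(u)
    mid=(lo+hi)/2
    return u0*mid+n*(a*mid+b0),u,hi-lo,np.median(mx[:,2])
E
python3 - <<'E'
from h import *
I=load("0")
HSV={n:cv2.cvtColor(I[n],cv2.COLOR_BGR2HSV) for n in I}
def px(n,*pts):
    for x,y in pts: print(n,(x,y),HSV[n][int(y/1.5625),int(x/1.5625)])
px("top",(420,304),(372,306),(380,271),(385,240),(400,210),(540,285),(475,330),(440,340),(242,310),(222,307),(295,323),(290,245),(278,232))
px("side",(405,325),(402,296),(446,300),(484,300),(524,305),(435,450),(420,380),(340,400),(391,178),(388,165),(458,222),(460,190),(462,165))
E
python3 - <<'E'
import cv2
a=cv2.imread("raw_top0.png");b=cv2.imread("raw_side0.png")
A=cv2.resize(a[120:270,90:290],None,fx=4,fy=4,interpolation=cv2.INTER_CUBIC)
cv2.imwrite("pics/c1.png",A)
B=cv2.resize(b[80:225,180:370],None,fx=4,fy=4,interpolation=cv2.INTER_CUBIC);cv2.imwrite("pics/c2.png",B)
E
```

```text
top (420, 304) [ 14 178 248]
top (372, 306) [105   4 244]
top (380, 271) [105   4 248]
top (385, 240) [ 21 138 253]
top (400, 210) [109 181 190]
top (540, 285) [ 27 154 248]
top (475, 330) [20 29 26]
top (440, 340) [120  27  19]
top (242, 310) [ 17 152 179]
top (222, 307) [110  14 165]
top (295, 323) [  0   0 249]
top (290, 245) [  0   1 252]
top (278, 232) [110 198 188]
side (405, 325) [ 17 255 229]
side (402, 296) [113  10 207]
side (446, 300) [113  11 206]
side (484, 300) [ 21 174 217]
side (524, 305) [106 183 160]
side (435, 450) [ 25 255 225]
side (420, 380) [ 0 24 64]
side (340, 400) [126  44  29]
side (391, 178) [113  15 136]
side (388, 165) [ 12  41 124]
side (458, 222) [ 72 218  75]
side (460, 190) [108 226  96]
side (462, 165) [108 218  97]
```

View pics/c1.png

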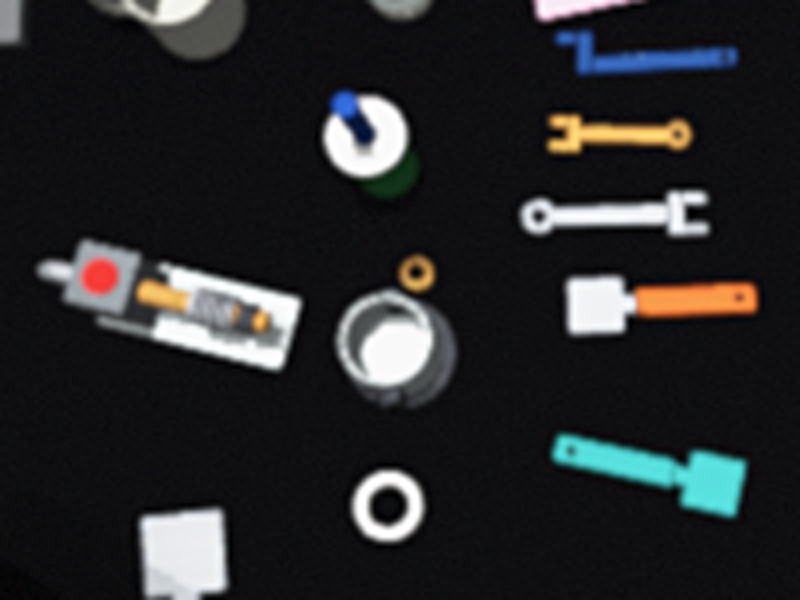

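View pics/c2.png

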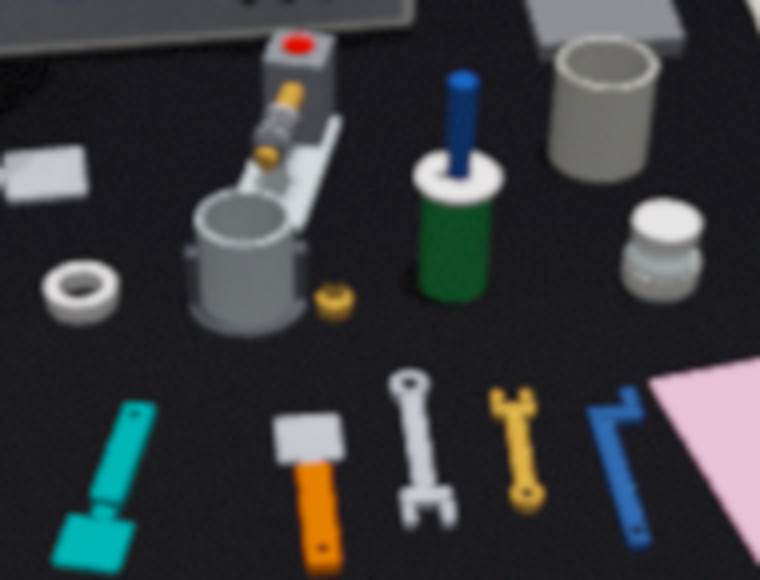

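The crops confirm the choices. The orange scraper (crop px 660,302) is smaller than the other orange one, and turquoise is left. The hook spanner at (645,60) is the larger. The sleeve is at about (215,308) in the top crop and (275,130) in the side crop.

```bash
cat > meas.py <<'E'
from h import *
R=np.round
SPEC={ # name: boxes, hsv, half height, head dir, shaft frac, mid-> origin along x
"scraper(handle)":(("top",(355,285,445,325)),("side",(385,285,420,355)),(5,130,100),(19,255,255),7,[0,1],(.1,.9),25.5),
"hookspanner":(("top",(350,190,435,225)),("side",(505,270,540,345)),(100,100,60),(120,255,255),5,[0,1],(.05,.65),1),
"spanner":(("top",(340,255,425,285)),("side",(428,262,465,335)),(0,0,90),(180,60,255),5,[0,-1],(.28,.72),-1),
"smallspanner":(("top",(350,228,418,252)),("side",(468,270,500,330)),(15,70,90),(30,255,255),4.5,[0,1],(.3,.68),-1)}
def tool(I,k,views=("top","side")):
    *bx,lo,hi,zz,u,sh,off=SPEC[k]
    for n,b in bx:
        if n not in views: continue
        ct,P=blob(n,I[n],lo,hi,b); Q=plane(n,P,zz)
        m,d,L,w=axis(Q,u,sh); o=m+d*off
        print(k,n,"origin",R(o,1),"yaw",R(np.degrees(np.arctan2(d[1],d[0])),1),"len",R(L,1),"w",R(w,1),"cent",R(P.mean(0),2))
E
python3 - <<'E'
from meas import *
I=load("0")
for k in SPEC: tool(I,k)
# scraper blade
for n,b in(("top",(355,290,387,322)),("side",(385,283,420,308))):
    ct,P=blob(n,I[n],(0,0,90),(180,60,255),b);r=cv2.minAreaRect(plane(n,ct,2).astype(np.float32));print("blade",n,r)
# tray outline
for n,b in(("top",(450,225,605,355)),("side",(350,360,515,535))):
    ct,P=blob(n,I[n],(0,0,38),(180,255,255),b);r=cv2.minAreaRect(plane(n,ct,14).astype(np.float32));print("tray",n,r)
    np.save(f"tray_{n}.npy",ct)
    ct,P=blob(n,I[n],(20,120,120),(34,255,255),b);Q=plane(n,P,10);np.save(f"yel_{n}.npy",Q);print("yellow",n,cv2.minAreaRect(plane(n,ct,10).astype(np.float32)))
# bowl rim, pot guard, handle top
for n,b in(("top",(265,285,325,350)),("side",(350,190,412,260))):
    ct,P=blob(n,I[n],(0,0,60),(180,70,255),b);print("bowl",n,ct.min(0),ct.max(0))
for n,b in(("top",(262,218,306,270)),("side",(438,180,482,212))):
    ct,P=blob(n,I[n],(0,0,110),(180,60,255),b);e=cv2.fitEllipse(cv2.convexHull(ct.astype(np.float32)));print("guard",n,e,plane(n,e[0],100))
E
```

```text
scraper(handle) top origin [496.1   8.5] yaw 91.3 len 103.0 w 26.4 cent [263.82 194.47]
scraper(handle) side origin [494.4  10.3] yaw 90.4 len 106.6 w 26.3 cent [259.23 208.91]
hookspanner top origin [707.   19.2] yaw 91.5 len 158.0 w 19.8 cent [250.11 133.84]
hookspanner side origin [705.2  23.6] yaw 91.8 len 167.5 w 20.5 cent [334.85 195.19]
spanner top origin [572.3  51. ] yaw -90.3 len 159.0 w 18.7 cent [244.31 173.21]
spanner side origin [570.2  54.8] yaw -90.4 len 166.2 w 18.8 cent [284.45 192.5 ]
smallspanner top origin [642.8  42.1] yaw 85.7 len 123.6 w 16.9 cent [243.56 153.1 ]
smallspanner side origin [641.1  44.9] yaw 87.1 len 129.0 w 17.2 cent [309.41 191.07]
blade top ((495.65667724609375, 64.92518615722656), (50.510066986083984, 55.43280792236328), 0.5095558762550354)
blade side ((493.4739074707031, 69.23277282714844), (49.92456817626953, 54.22066116333008), 0.8833186030387878)
tray top ((521.1980590820312, -263.64373779296875), (275.2147521972656, 198.2126922607422), 82.3489761352539)
yellow top ((522.2623291015625, -264.8328857421875), (272.1009216308594, 163.9950714111328), 83.09623718261719)
tray side ((520.1364135742188, -269.5465087890625), (283.5743103027344, 198.76426696777344), 82.6580810546875)
yellow side ((520.8593139648438, -268.628173828125), (271.6393127441406, 164.2156524658203), 83.33964538574219)
bowl top [173.375 191.625] [203.375 220.625]
bowl side [225.375 121.625] [261.375 163.875]
guard top ((180.97792053222656, 153.6251983642578), (20.41063690185547, 21.14589500427246), 65.61085510253906) [[619.44086168 242.62719113]]
guard side ((294.06121826171875, 123.73651885986328), (14.433563232421875, 22.37377166748047), 92.60018157958984) [[617.29564356 242.11861592]]
```

```bash
python3 - <<'E'
from meas import *
I=load("0")
print("guard",tri((180.98,153.63),(294.06,123.74)))
print("bowlrim",tri((186.3,205),(240.75,134.5)), plane("top",(186.3,205),80),plane("side",(240.75,134.5),80))
print("sleeve",tri((143.75,197),(248.75,112.5)),plane("top",(143.75,197),65),plane("side",(248.75,112.5),65))
f=lambda x,y:(90+x/4,120+y/4); g=lambda x,y:(180+x/4,80+y/4)
print("nose",tri(f(262,320),g(266,156)),"rear",tri(f(162,293),g(290,95)),"button",tri(f(101,277),g(298,44)))
print("handle top",tri(f(344,102),g(463,79)), "guard",R(proj("top",[[619,242.5,96]]),1))
print("hook spanner corner tail",tri(f(735,55),g(640,540)))
for n in("top","side"):
    Q=np.load(f"yel_{n}.npy")
    o=np.array([521.5,-266.0])
    for it in range(2):
        yaw=np.radians(-7.0) if it==0 else yaw
        Rm=np.array([[np.cos(yaw),-np.sin(yaw)],[np.sin(yaw),np.cos(yaw)]]);L=(Q-o)@Rm
        # channel edges between pockets: rows by y where extents are short
        b=np.round(L[:,1]/2)*2;ys=np.unique(b);ext=np.array([(y,L[b==y,0].min(),L[b==y,0].max()) for y in ys])
        s=ext[(ext[:,2]<34)&(ext[:,1]>-34)]; s=s[2:-2]
        a=np.polyfit(s[:,0],(s[:,1]+s[:,2])/2,1);
        if it==0: yaw-=a[0]
    print(n,"yaw",R(np.degrees(yaw),2),"chan mid",R(a,3),"chan width",np.median(s[:,2]-s[:,1]),"y",R(L[:,1].min(),1),R(L[:,1].max(),1))
    for lo,hi in((-75,-37),(37,85)):   # tail / head parts
        h=(L[:,0]>lo)&(L[:,0]<hi);m=L[h]
        yb=np.sort(m[:,1]);cut=np.r_[0,np.where(np.diff(yb)>5)[0]+1,len(yb)]
        for i,j in zip(cut[:-1],cut[1:]):
            if j-i<40:continue
            w=m[(m[:,1]>=yb[i])&(m[:,1]<=yb[j-1])];print("  ",lo,"y %.1f..%.1f mid %.1f  x %.1f..%.1f"%(yb[i],yb[j-1],(yb[i]+yb[j-1])/2,w[:,0].min(),w[:,0].max()))
E
```

```text
guard (array([618.32916142, 242.49311105, 100.06701732]), np.float64(2.0679325449572716))
bowlrim (array([457.43589776, 229.34060051,  78.72658658]), np.float64(0.514645241009249)) [[457.49698016 229.15160856]] [[457.14118567 227.50163845]]
sleeve (array([489.28714324, 368.15924113,  63.0589617 ]), np.float64(1.6623657471282287)) [[489.77873279 367.72726371]] [[488.33516869 364.90362806]]
nose (array([479.19468652, 330.2970465 ,  64.08160097]), np.float64(0.22125638980903534)) rear (array([502.83716658, 409.24698989,  68.64300166]), np.float64(0.560978942767898)) button (array([512.47048326, 450.1576927 ,  91.18134381]), np.float64(0.009913619213757306))
handle top (array([619.18490777, 241.52290977, 183.51589114]), np.float64(1.9017246905290057)) guard [[181.3 154.1]]
hook spanner corner tail (array([707.14282376, -58.91797951,  10.51313144]), np.float64(0.4851688154577636))
top yaw -7.55 chan mid [ 0.    -0.173] chan width 49.062507943726196 y -134.6 137.1
   -75 y -115.0..-85.9 mid -100.4  x -75.0..-37.0
   -75 y -60.8..-39.9 mid -50.4  x -75.0..-37.0
   -75 y 11.3..32.3 mid 21.8 
[... 167 characters left out ...]
5..-20.4 mid -42.9  x 37.1..69.6
   37 y -11.7..32.3 mid 10.3  x 37.0..79.6
   37 y 41.1..82.5 mid 61.8  x 37.1..81.9
   37 y 90.9..126.5 mid 108.7  x 37.0..63.6
side yaw -7.45 chan mid [-0.    -1.265] chan width 50.57286804959921 y -138.5 132.9
   -75 y -113.2..-87.5 mid -100.4  x -75.0..-37.0
   -75 y -59.0..-41.6 mid -50.3  x -75.0..-37.0
   -75 y 13.1..30.3 mid 21.7  x -75.0..-37.0
   -75 y 47.2..76.4 mid 61.8  x -75.0..-37.0
   -75 y 97.4..119.7 mid 108.5  x -63.5..-37.0
   37 y -124.2..-76.4 mid -100.3  x 37.0..82.9
   37 y -63.6..-22.6 mid -43.1  x 37.3..68.7
   37 y -9.9..30.5 mid 10.3  x 37.4..78.8
   37 y 43.3..80.3 mid 61.8  x 37.2..80.9
   37 y 93.9..124.3 mid 109.1  x 37.4..62.5
```

arm_command:
  delta_pos:
    - [0.057, -0.052, -0.02]
    - [0.114, -0.103, -0.04]
    - [0.171, -0.155, -0.06]
    - [0.228, -0.206, -0.08]
    - [0.285, -0.258, -0.1]
  delta_rot:
    - [0, 0, -0.06]
    - [0, 0, -0.12]
    - [0, 0, -0.18]
    - [0, 0, -0.24]
    - [0, 0, -0.296]
  claw: [0, 0, 0, 0, 0]

```text
t: 0.52
eef_pos: [346.8, 496.0, 189.1]
tcp_rot: [-3.141, 0.0, 2.216]
ft_force: [0.2, -0.6, 0.1]
opening: 0.999
grip_force: 0.0
```

arm_command:
  delta_pos:
    - [0.057, -0.052, -0.02]
    - [0.114, -0.103, -0.04]
    - [0.171, -0.155, -0.06]
    - [0.228, -0.206, -0.08]
    - [0.285, -0.258, -0.1]
  delta_rot:
    - [0, 0, -0.06]
    - [0, 0, -0.12]
    - [0, 0, -0.18]
    - [0, 0, -0.24]
    - [0, 0, -0.296]
  claw: [0, 0, 0, 0, 0]

```text
t: 0.93
eef_pos: [418.1, 431.5, 164.1]
tcp_rot: [-3.141, 0.0, 1.751]
ft_force: [0.7, 0.4, 0.1]
opening: 0.999
grip_force: 0.0
```

arm_command:
  delta_pos:
    - [0.057, -0.052, -0.02]
    - [0.114, -0.103, -0.04]
    - [0.171, -0.155, -0.06]
    - [0.228, -0.206, -0.08]
    - [0.286, -0.258, -0.12]
  delta_rot:
    - [0, 0, -0.06]
    - [0, 0, -0.12]
    - [0, 0, -0.18]
    - [0, 0, -0.24]
    - [0, 0, -0.296]
  claw: [0, 0, 0, 0, 0]

```text
t: 1.35
eef_pos: [489.9, 367.2, 134.8]
tcp_rot: [3.141, -0.001, 1.286]
ft_force: [0.7, 0.6, -0.1]
opening: 1.0
grip_force: 0.0
```

arm_command:
  delta_pos:
    - [0, 0, -0.09]
    - [0, 0, -0.18]
    - [0, 0, -0.27]
    - [0, 0, -0.34]
    - [0, 0, -0.375]
  delta_rot:
    - [0, 0, 0]
    - [0, 0, 0]
    - [0, 0, 0]
    - [0, 0, 0]
    - [0, 0, 0]
  claw: [0, 0, 0, 0, 0]

```text
t: 1.77
eef_pos: [488.2, 367.1, 38.4]
tcp_rot: [-3.139, 0.002, 1.291]
ft_force: [-0.5, -0.2, 0.5]
opening: 1.001
grip_force: 0.0
```

arm_command:
  delta_pos:
    - [0, 0, 0]
    - [0, 0, 0]
    - [0, 0, 0]
    - [0, 0, 0]
    - [0, 0, 0]
  delta_rot:
    - [0, 0, 0]
    - [0, 0, 0]
    - [0, 0, 0]
    - [0, 0, 0]
    - [0, 0, 0]
  claw: [1, 1, 1, 1, 1]

```text
t: 2.18
eef_pos: [489.4, 368.0, 41.9]
tcp_rot: [3.14, -0.001, 1.291]
ft_force: [0.1, -1.0, 0.1]
opening: 0.709
grip_force: 0.0
```

arm_command:
  delta_pos:
    - [0, 0, 0]
    - [0, 0, 0]
    - [0, 0, 0]
    - [0, 0, 0]
    - [0, 0, 0]
  delta_rot:
    - [0, 0, 0]
    - [0, 0, 0]
    - [0, 0, 0]
    - [0, 0, 0]
    - [0, 0, 0]
  claw: [1, 1, 1, 1, 1]

```text
t: 2.6
eef_pos: [489.1, 367.7, 40.9]
tcp_rot: [3.141, -0.0, 1.291]
ft_force: [0.7, -0.2, -0.5]
opening: 0.354
grip_force: 0.0
```

arm_command:
  delta_pos:
    - [0, 0, 0]
    - [0, 0, 0]
    - [0, 0, 0]
    - [0, 0, 0]
    - [0, 0, 0]
  delta_rot:
    - [0, 0, 0]
    - [0, 0, 0]
    - [0, 0, 0]
    - [0, 0, 0]
    - [0, 0, 0]
  claw: [1, 1, 1, 1, 1]

```text
t: 3.02
eef_pos: [489.0, 367.7, 40.9]
tcp_rot: [-3.142, 0.0, 1.291]
ft_force: [-1.8, 0.8, 0.7]
opening: 0.309
grip_force: 30.0
```

arm_command:
  delta_pos:
    - [0.003, 0.011, 0]
    - [0.006, 0.022, 0]
    - [0.009, 0.033, 0]
    - [0.012, 0.04, 0]
    - [0.013, 0.046, 0]
  delta_rot:
    - [0, 0, 0]
    - [0, 0, 0]
    - [0, 0, 0]
    - [0, 0, 0]
    - [0, 0, 0]
  claw: [1, 1, 1, 1, 1]

```text
t: 3.43
eef_pos: [491.8, 377.9, 40.9]
tcp_rot: [-3.14, 0.003, 1.291]
ft_force: [-1.1, -11.3, 5.9]
opening: 0.309
grip_force: 30.0
```

arm_command:
  delta_pos:
    - [0, 0.002, 0]
    - [0, 0.004, 0]
    - [0.001, 0.006, 0]
    - [0.002, 0.008, 0]
    - [0.002, 0.008, 0]
  delta_rot:
    - [0, 0, 0]
    - [0, 0, 0]
    - [0, 0, 0]
    - [0, 0, 0]
    - [0, 0, 0]
  claw: [1, 1, 1, 1, 1]

```text
t: 3.85
eef_pos: [492.2, 379.4, 40.8]
tcp_rot: [-3.14, 0.004, 1.291]
ft_force: [-3.2, -12.7, 6.6]
opening: 0.307
grip_force: 30.0
```

```bash
python3 - <<'E'
from h import *
I=snap("1")
b=I["side"][95:165,200:300];a=I["top"][170:230,100:200]
f=lambda c:cv2.resize(c,(400,280),interpolation=cv2.INTER_CUBIC)
cv2.imwrite("pics/c3.png",np.hstack([f(b),f(a)]))
E
```

arm_command:
  delta_pos:
    - [0.001, 0.004, 0]
    - [0.002, 0.008, 0]
    - [0.003, 0.012, 0]
    - [0.003, 0.012, 0]
    - [0.003, 0.012, 0]
  delta_rot:
    - [0, 0, 0]
    - [0, 0, 0]
    - [0, 0, 0]
    - [0, 0, 0]
    - [0, 0, 0]
  claw: [1, 1, 1, 1, 1]

```text
t: 4.37
eef_pos: [492.1, 379.5, 40.8]
tcp_rot: [-3.138, 0.009, 1.291]
ft_force: [-5.0, -31.2, 14.8]
opening: 0.308
grip_force: 30.0
```

arm_command:
  delta_pos:
    - [0, 0, 0]
    - [0, 0, 0]
    - [0, 0, 0]
    - [0, 0, 0]
    - [0, 0, 0]
  delta_rot:
    - [0, 0, 0]
    - [0, 0, 0]
    - [0, 0, 0]
    - [0, 0, 0]
    - [0, 0, 0]
  claw: [0, 0, 0, 0, 0]

```text
t: 4.78
eef_pos: [493.6, 384.5, 40.9]
tcp_rot: [3.141, -0.0, 1.291]
ft_force: [-0.1, 0.9, -0.7]
opening: 0.602
grip_force: 0.0
```

arm_command:
  delta_pos:
    - [0, 0, 0]
    - [0, 0, 0]
    - [0, 0, 0]
    - [0, 0, 0]
    - [0, 0, 0]
  delta_rot:
    - [0, 0, 0]
    - [0, 0, 0]
    - [0, 0, 0]
    - [0, 0, 0]
    - [0, 0, 0]
  claw: [0, 0, 0, 0, 0]

```text
t: 5.2
eef_pos: [493.6, 384.3, 40.9]
tcp_rot: [3.141, 0.0, 1.291]
ft_force: [-0.8, -0.3, -0.0]
opening: 0.951
grip_force: 0.0
```

arm_command:
  delta_pos:
    - [0, 0, 0.15]
    - [0, 0, 0.3]
    - [0, 0, 0.45]
    - [0, 0, 0.6]
    - [0, 0, 0.66]
  delta_rot:
    - [0, 0, 0]
    - [0, 0, 0]
    - [0, 0, 0]
    - [0, 0, 0]
    - [0, 0, 0]
  claw: [0, 0, 0, 0, 0]

```text
t: 5.62
eef_pos: [494.6, 384.9, 211.3]
tcp_rot: [3.137, -0.005, 1.291]
ft_force: [0.7, 0.9, 0.5]
opening: 1.001
grip_force: 0.0
```

```bash
python3 - <<'E'
from h import *
I=snap("2")
b=I["side"][95:165,200:300];a=I["top"][170:230,100:200]
f=lambda c:cv2.resize(c,(400,280),interpolation=cv2.INTER_CUBIC)
cv2.imwrite("pics/c3.png",np.vstack([cv2.imread("pics/c3.png"),np.hstack([f(b),f(a)])]))
E
```

```text
(no output)
```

View pics/c3.png

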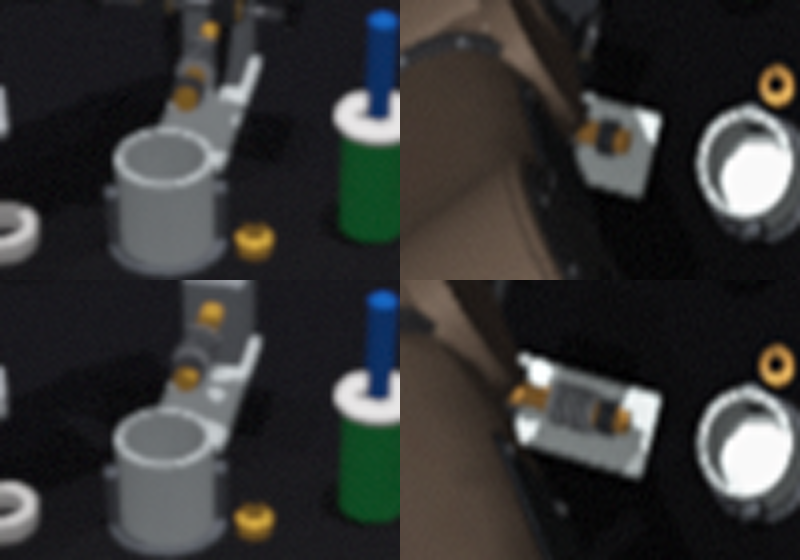

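The upper row shows the sleeve pulled back. In the lower row it is home again, with a dark collar and more brass showing behind it. Next is the brush.

arm_command:
  delta_pos:
    - [0.1, -0.113, 0]
    - [0.2, -0.227, 0]
    - [0.3, -0.34, 0]
    - [0.4, -0.454, 0]
    - [0.5, -0.567, 0]
  delta_rot:
    - [0, 0, 0]
    - [0, 0, 0]
    - [0, 0, 0]
    - [0, 0, 0]
    - [0, 0, 0]
  claw: [0.4, 0.4, 0.4, 0.4, 0.4]

```text
t: 6.13
eef_pos: [619.1, 240.9, 204.3]
tcp_rot: [-3.14, 0.001, 1.291]
ft_force: [0.7, 0.3, -0.2]
opening: 0.71
grip_force: 0.0
```

arm_command:
  delta_pos:
    - [0, 0, -0.07]
    - [0, 0, -0.14]
    - [0, 0, -0.21]
    - [0, 0, -0.28]
    - [0, 0, -0.3]
  delta_rot:
    - [0, 0, 0]
    - [0, 0, 0]
    - [0, 0, 0]
    - [0, 0, 0]
    - [0, 0, 0]
  claw: [0.4, 0.4, 0.4, 0.4, 0.4]

```text
t: 6.55
eef_pos: [617.0, 241.8, 126.7]
tcp_rot: [-3.137, 0.003, 1.291]
ft_force: [-0.4, 0.5, 0.1]
opening: 0.598
grip_force: 0.0
```

arm_command:
  delta_pos:
    - [0, 0, 0]
    - [0, 0, 0]
    - [0, 0, 0]
    - [0, 0, 0]
    - [0, 0, 0]
  delta_rot:
    - [0, 0, 0]
    - [0, 0, 0]
    - [0, 0, 0]
    - [0, 0, 0]
    - [0, 0, 0]
  claw: [1, 1, 1, 1, 1]

```text
t: 6.97
eef_pos: [618.8, 242.6, 131.8]
tcp_rot: [3.14, -0.001, 1.291]
ft_force: [0.0, -0.5, -0.8]
opening: 0.303
grip_force: 0.0
```

arm_command:
  delta_pos:
    - [0, 0, 0]
    - [0, 0, 0]
    - [0, 0, 0]
    - [0, 0, 0]
    - [0, 0, 0]
  delta_rot:
    - [0, 0, 0]
    - [0, 0, 0]
    - [0, 0, 0]
    - [0, 0, 0]
    - [0, 0, 0]
  claw: [1, 1, 1, 1, 1]

```text
t: 7.38
eef_pos: [618.7, 242.5, 131.4]
tcp_rot: [3.141, -0.0, 1.291]
ft_force: [-0.8, 0.5, 5.3]
opening: 0.207
grip_force: 30.0
```

arm_command:
  delta_pos:
    - [0, 0, 0.06]
    - [0, 0, 0.15]
    - [0, 0, 0.25]
    - [0, 0, 0.35]
    - [0, 0, 0.41]
  delta_rot:
    - [0, 0, 0]
    - [0, 0, 0]
    - [0, 0, 0]
    - [0, 0, 0]
    - [0, 0, 0]
  claw: [1, 1, 1, 1, 1]

```text
t: 7.8
eef_pos: [619.0, 242.6, 235.8]
tcp_rot: [3.14, -0.001, 1.291]
ft_force: [-0.4, -0.4, 0.3]
opening: 0.209
grip_force: 30.0
```

arm_command:
  delta_pos:
    - [-0.06, -0.01, 0]
    - [-0.14, -0.02, 0]
    - [-0.22, -0.03, 0]
    - [-0.3, -0.04, 0]
    - [-0.36, -0.053, 0]
  delta_rot:
    - [0, 0, 0]
    - [0, 0, 0]
    - [0, 0, 0]
    - [0, 0, 0]
    - [0, 0, 0]
  claw: [1, 1, 1, 1, 1]

```text
t: 8.22
eef_pos: [527.0, 229.1, 233.1]
tcp_rot: [-3.141, 0.0, 1.291]
ft_force: [0.2, -0.5, -0.6]
opening: 0.209
grip_force: 30.0
```

arm_command:
  delta_pos:
    - [-0.08, 0, 0]
    - [-0.16, 0, 0]
    - [-0.23, 0, 0]
    - [-0.27, 0, 0]
    - [-0.285, 0, 0]
  delta_rot:
    - [0, 0, 0]
    - [0, 0, 0]
    - [0, 0, 0]
    - [0, 0, 0]
    - [0, 0, 0]
  claw: [1, 1, 1, 1, 1]

```text
t: 8.63
eef_pos: [456.2, 229.2, 233.5]
tcp_rot: [-3.141, 0.0, 1.291]
ft_force: [0.9, 0.9, -1.3]
opening: 0.207
grip_force: 30.0
```

```bash
python3 - <<'E'
from h import *
I=snap("3");s=state();print(s["eef_pos"],s["opening"])
b=I["side"][60:180,180:320]
cv2.imwrite("pics/c4.png",cv2.resize(b,(700,600),interpolation=cv2.INTER_CUBIC))
E
```

```text
[457.4668964  229.3446875  233.60267263] 0.20537186349796657
```

View pics/c4.png

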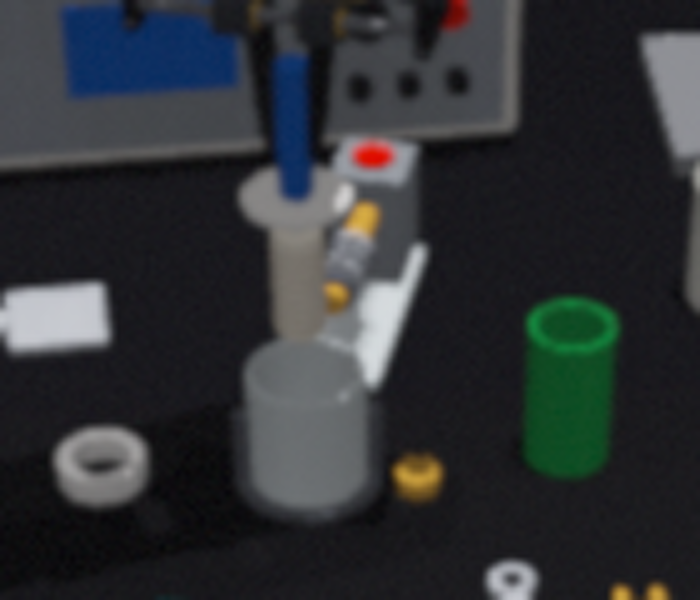

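arm_command:
  delta_pos:
    - [0, 0, -0.08]
    - [0, 0, -0.17]
    - [0, 0, -0.26]
    - [0, 0, -0.34]
    - [0, 0, -0.39]
  delta_rot:
    - [0, 0, 0]
    - [0, 0, 0]
    - [0, 0, 0]
    - [0, 0, 0]
    - [0, 0, 0]
  claw: [1, 1, 1, 1, 1]

```text
t: 9.15
eef_pos: [457.8, 229.0, 133.8]
tcp_rot: [-3.14, 0.001, 1.291]
ft_force: [-0.4, 0.3, -0.7]
opening: 0.204
grip_force: 30.0
```

arm_command:
  delta_pos:
    - [0, 0, -0.008]
    - [0, 0, -0.016]
    - [0, 0, -0.024]
    - [0, 0, -0.032]
    - [0, 0, -0.032]
  delta_rot:
    - [0, 0, 0]
    - [0, 0, 0]
    - [0, 0, 0]
    - [0, 0, 0]
    - [0, 0, 0]
  claw: [1, 1, 1, 1, 1]

```text
t: 9.57
eef_pos: [457.9, 229.3, 128.5]
tcp_rot: [3.14, -0.001, 1.291]
ft_force: [0.4, -0.1, -1.1]
opening: 0.209
grip_force: 30.0
```

arm_command:
  delta_pos:
    - [0, 0, -0.002]
    - [0, 0, -0.004]
    - [0, 0, -0.006]
    - [0, 0, -0.008]
    - [0, 0, -0.008]
  delta_rot:
    - [0, 0, 0]
    - [0, 0, 0]
    - [0, 0, 0]
    - [0, 0, 0]
    - [0, 0, 0]
  claw: [1, 1, 1, 1, 1]

```text
t: 9.98
eef_pos: [458.1, 229.6, 128.3]
tcp_rot: [3.139, -0.002, 1.291]
ft_force: [-4.5, -1.9, 22.1]
opening: 0.204
grip_force: 30.0
```

arm_command:
  delta_pos:
    - [0, 0, -0.002]
    - [0, 0, -0.004]
    - [0, 0, -0.006]
    - [0, 0, -0.006]
    - [0, 0, -0.006]
  delta_rot:
    - [0, 0, 0]
    - [0, 0, 0]
    - [0, 0, 0]
    - [0, 0, 0]
    - [0, 0, 0]
  claw: [1, 1, 1, 1, 1]

```text
t: 10.4
eef_pos: [458.6, 229.9, 127.9]
tcp_rot: [3.137, -0.003, 1.291]
ft_force: [-6.4, -0.2, 36.6]
opening: 0.207
grip_force: 30.1
```

arm_command:
  delta_pos:
    - [0, 0, 0.08]
    - [0, 0, 0.17]
    - [0, 0, 0.25]
    - [0, 0, 0.3]
    - [0, 0, 0.3]
  delta_rot:
    - [0, 0, 0]
    - [0, 0, 0]
    - [0, 0, 0]
    - [0, 0, 0]
    - [0, 0, 0]
  claw: [1, 1, 1, 1, 1]

```text
t: 10.82
eef_pos: [458.3, 229.6, 202.2]
tcp_rot: [3.137, -0.003, 1.291]
ft_force: [-0.1, 0.6, 0.3]
opening: 0.208
grip_force: 30.0
```

arm_command:
  delta_pos:
    - [0, 0, -0.08]
    - [0, 0, -0.17]
    - [0, 0, -0.24]
    - [0, 0, -0.28]
    - [0, 0, -0.292]
  delta_rot:
    - [0, 0, 0]
    - [0, 0, 0]
    - [0, 0, 0]
    - [0, 0, 0]
    - [0, 0, 0]
  claw: [1, 1, 1, 1, 1]

```text
t: 11.23
eef_pos: [457.1, 229.3, 126.1]
tcp_rot: [-3.141, 0.0, 1.291]
ft_force: [-7.1, -0.1, 37.2]
opening: 0.207
grip_force: 30.1
```

arm_command:
  delta_pos:
    - [0, 0, 0]
    - [0, 0, 0]
    - [0, 0, 0.09]
    - [0, 0, 0.19]
    - [0, 0, 0.292]
  delta_rot:
    - [0, 0, 0]
    - [0, 0, 0]
    - [0, 0, 0]
    - [0, 0, 0]
    - [0, 0, 0]
  claw: [1, 1, 1, 1, 1]

```text
t: 11.65
eef_pos: [457.1, 229.1, 199.8]
tcp_rot: [-3.14, 0.001, 1.291]
ft_force: [0.7, 0.9, -0.6]
opening: 0.203
grip_force: 30.0
```

arm_command:
  delta_pos:
    - [0, 0, -0.08]
    - [0, 0, -0.17]
    - [0, 0, -0.25]
    - [0, 0, -0.28]
    - [0, 0, -0.292]
  delta_rot:
    - [0, 0, 0]
    - [0, 0, 0]
    - [0, 0, 0]
    - [0, 0, 0]
    - [0, 0, 0]
  claw: [1, 1, 1, 1, 1]

```text
t: 12.07
eef_pos: [457.0, 229.1, 126.0]
tcp_rot: [-3.14, 0.001, 1.291]
ft_force: [-7.3, -1.6, 31.3]
opening: 0.208
grip_force: 30.1
```

arm_command:
  delta_pos:
    - [0, 0, 0]
    - [0, 0, 0]
    - [0, 0, 0.09]
    - [0, 0, 0.19]
    - [0, 0, 0.292]
  delta_rot:
    - [0, 0, 0]
    - [0, 0, 0]
    - [0, 0, 0]
    - [0, 0, 0]
    - [0, 0, 0]
  claw: [1, 1, 1, 1, 1]

```text
t: 12.48
eef_pos: [457.3, 229.2, 200.6]
tcp_rot: [-3.141, 0.0, 1.291]
ft_force: [0.0, 0.5, -1.1]
opening: 0.208
grip_force: 30.0
```

arm_command:
  delta_pos:
    - [0, 0, -0.08]
    - [0, 0, -0.17]
    - [0, 0, -0.25]
    - [0, 0, -0.28]
    - [0, 0, -0.292]
  delta_rot:
    - [0, 0, 0]
    - [0, 0, 0]
    - [0, 0, 0]
    - [0, 0, 0]
    - [0, 0, 0]
  claw: [1, 1, 1, 1, 1]

```text
t: 12.9
eef_pos: [457.2, 229.1, 126.0]
tcp_rot: [-3.141, 0.001, 1.291]
ft_force: [-4.8, -1.6, 29.4]
opening: 0.207
grip_force: 30.0
```

arm_command:
  delta_pos:
    - [0, 0, 0]
    - [0, 0, 0]
    - [0, 0, 0]
    - [0, 0, 0.1]
    - [0, 0, 0.2]
  delta_rot:
    - [0, 0, 0]
    - [0, 0, 0]
    - [0, 0, 0]
    - [0, 0, 0]
    - [0, 0, 0]
  claw: [1, 1, 1, 1, 1]

```text
t: 13.32
eef_pos: [456.9, 229.0, 176.8]
tcp_rot: [-3.14, 0.001, 1.291]
ft_force: [1.3, 0.7, -0.3]
opening: 0.208
grip_force: 30.0
```

arm_command:
  delta_pos:
    - [0, 0, 0.06]
    - [0, 0, 0.12]
    - [0, 0, 0.18]
    - [0, 0, 0.22]
    - [0, 0, 0.24]
  delta_rot:
    - [0, 0, 0]
    - [0, 0, 0]
    - [0, 0, 0]
    - [0, 0, 0]
    - [0, 0, 0]
  claw: [1, 1, 1, 1, 1]

```text
t: 13.73
eef_pos: [457.7, 229.4, 238.1]
tcp_rot: [3.14, -0.001, 1.291]
ft_force: [-0.0, -0.1, -1.1]
opening: 0.207
grip_force: 30.0
```

arm_command:
  delta_pos:
    - [0.08, 0.01, 0]
    - [0.16, 0.02, 0]
    - [0.24, 0.03, 0]
    - [0.3, 0.04, 0]
    - [0.36, 0.053, 0]
  delta_rot:
    - [0, 0, 0]
    - [0, 0, 0]
    - [0, 0, 0]
    - [0, 0, 0]
    - [0, 0, 0]
  claw: [1, 1, 1, 1, 1]

```text
t: 14.15
eef_pos: [548.1, 242.4, 235.9]
tcp_rot: [-3.141, 0.0, 1.291]
ft_force: [-1.3, 0.8, -0.6]
opening: 0.205
grip_force: 30.0
```

arm_command:
  delta_pos:
    - [0.08, 0, 0]
    - [0.16, 0, 0]
    - [0.23, 0, 0]
    - [0.27, 0, 0]
    - [0.285, 0, 0]
  delta_rot:
    - [0, 0, 0]
    - [0, 0, 0]
    - [0, 0, 0]
    - [0, 0, 0]
    - [0, 0, 0]
  claw: [1, 1, 1, 1, 1]

```text
t: 14.57
eef_pos: [619.7, 242.2, 235.4]
tcp_rot: [-3.141, 0.001, 1.29]
ft_force: [0.4, -0.9, -1.0]
opening: 0.205
grip_force: 30.0
```

```bash
python3 - <<'E'
from h import *
I=snap("4");s=state();print(s["eef_pos"],s["opening"])
print(plane("side",(294.4,125),96))
for n in("top","side"):
    P3=proj(n,[[618.5,242.5,96]])[0]; print(n,P3)
def pot(n,b):
    ct,P=blob(n,I[n],(60,100,30),(85,255,255),b);return ct
ct=pot("side",(430,150,490,250));print(ct.min(0),ct.max(0),plane("side",[(ct[:,0].min()+ct[:,0].max())/2,125],96))
b=I["side"][50:170,230:370];cv2.imwrite("pics/c5.png",cv2.resize(b,(700,600),interpolation=cv2.INTER_CUBIC))
E
```

```text
[618.61318665 242.31724344 235.63264157] 0.20651366588616424
[[618.38764391 241.24875281]]
top [181.25399281 154.26096997]
side [294.38575788 124.75669513]
[283.875 120.375] [303.875 155.875] [[616.82654811 241.36703614]]
```

View pics/c5.png

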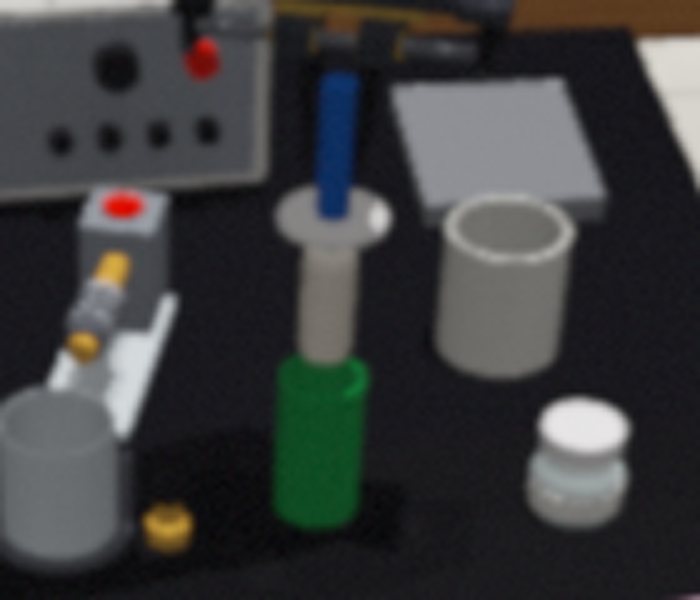

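The brush hangs upright at (328,300), centred over the pot rim at (322,370). I'm lowering it and letting go.

arm_command:
  delta_pos:
    - [0, 0, -0.08]
    - [0, 0, -0.17]
    - [0, 0, -0.26]
    - [0, 0, -0.34]
    - [0, 0, -0.38]
  delta_rot:
    - [0, 0, 0]
    - [0, 0, 0]
    - [0, 0, 0]
    - [0, 0, 0]
    - [0, 0, 0]
  claw: [1, 1, 1, 1, 1]

```text
t: 15.08
eef_pos: [616.9, 242.3, 139.1]
tcp_rot: [-3.139, 0.002, 1.291]
ft_force: [-0.0, 0.1, -0.6]
opening: 0.209
grip_force: 30.0
```

arm_command:
  delta_pos:
    - [0, 0, -0.01]
    - [0, 0, -0.02]
    - [0, 0, -0.03]
    - [0, 0, -0.04]
    - [0, 0, -0.04]
  delta_rot:
    - [0, 0, 0]
    - [0, 0, 0]
    - [0, 0, 0]
    - [0, 0, 0]
    - [0, 0, 0]
  claw: [1, 1, 1, 1, 1]

```text
t: 15.5
eef_pos: [618.7, 242.5, 131.8]
tcp_rot: [3.141, -0.0, 1.291]
ft_force: [-0.8, -0.3, 0.4]
opening: 0.21
grip_force: 30.0
```

arm_command:
  delta_pos:
    - [0, 0, -0.003]
    - [0, 0, -0.006]
    - [0, 0, -0.008]
    - [0, 0, -0.008]
    - [0, 0, -0.008]
  delta_rot:
    - [0, 0, 0]
    - [0, 0, 0]
    - [0, 0, 0]
    - [0, 0, 0]
    - [0, 0, 0]
  claw: [1, 1, 1, 1, 1]

```text
t: 15.92
eef_pos: [618.6, 242.5, 129.5]
tcp_rot: [3.141, -0.0, 1.291]
ft_force: [-0.4, -0.4, -1.2]
opening: 0.21
grip_force: 30.0
```

arm_command:
  delta_pos:
    - [0, 0, 0]
    - [0, 0, 0]
    - [0, 0, 0]
    - [0, 0, 0]
    - [0, 0, 0]
  delta_rot:
    - [0, 0, 0]
    - [0, 0, 0]
    - [0, 0, 0]
    - [0, 0, 0]
    - [0, 0, 0]
  claw: [0.3, 0.3, 0.3, 0.3, 0.3]

```text
t: 16.33
eef_pos: [618.6, 242.5, 129.5]
tcp_rot: [3.141, -0.0, 1.291]
ft_force: [0.5, -0.3, -0.2]
opening: 0.499
grip_force: 0.0
```

arm_command:
  delta_pos:
    - [0, 0, 0]
    - [0, 0, 0]
    - [0, 0, 0]
    - [0, 0, 0]
    - [0, 0, 0]
  delta_rot:
    - [0, 0, 0]
    - [0, 0, 0]
    - [0, 0, 0]
    - [0, 0, 0]
    - [0, 0, 0]
  claw: [0.3, 0.3, 0.3, 0.3, 0.3]

```text
t: 16.75
eef_pos: [618.6, 242.5, 129.4]
tcp_rot: [3.141, -0.0, 1.291]
ft_force: [1.2, -0.1, 0.4]
opening: 0.696
grip_force: 0.0
```

arm_command:
  delta_pos:
    - [0, 0, 0.08]
    - [0, 0, 0.17]
    - [0, 0, 0.26]
    - [0, 0, 0.34]
    - [0, 0, 0.38]
  delta_rot:
    - [0, 0, 0]
    - [0, 0, 0]
    - [0, 0, 0]
    - [0, 0, 0]
    - [0, 0, 0]
  claw: [0.3, 0.3, 0.3, 0.3, 0.3]

```text
t: 17.17
eef_pos: [619.2, 242.6, 227.1]
tcp_rot: [3.139, -0.002, 1.291]
ft_force: [0.9, 0.2, 0.8]
opening: 0.698
grip_force: 0.0
```

```bash
python3 - <<'E'
from meas import *
I=snap("5")
for k in SPEC:
    try: tool(I,k)
    except Exception as e: print(k,e)
for n,b in(("top",(262,218,306,270)),("side",(438,180,482,212))):
    try:
        ct,P=blob(n,I[n],(0,0,110),(180,60,255),b);e=cv2.fitEllipse(cv2.convexHull(ct.astype(np.float32)));print("guard",n,e)
    except Exception as x: print(n,x)
E
```

```text
scraper(handle) top origin [496.    8.5] yaw 91.3 len 102.9 w 26.4 cent [263.81 194.48]
scraper(handle) side origin [494.4  10.3] yaw 90.4 len 106.6 w 26.4 cent [259.23 208.92]
hookspanner top origin [707.   19.2] yaw 91.5 len 158.0 w 19.8 cent [250.11 133.84]
hookspanner side origin [705.2  23.6] yaw 91.8 len 167.3 w 20.5 cent [334.85 195.16]
spanner top origin [572.3  50.6] yaw -90.4 len 159.8 w 18.3 cent [244.3 173.2]
spanner side origin [570.2  54.8] yaw -90.4 len 166.2 w 18.8 cent [284.45 192.51]
smallspanner top origin [642.8  42.1] yaw 85.7 len 123.6 w 16.9 cent [243.56 153.11]
smallspanner side origin [641.1  44.9] yaw 87.2 len 129.0 w 17.3 cent [309.41 191.08]
guard top ((187.75706481933594, 152.44839477539062), (5.714834213256836, 12.181337356567383), 166.72994995117188)
guard side ((294.0649719238281, 124.19176483154297), (12.501311302185059, 20.121700286865234), 91.76619720458984)
```

arm_command:
  delta_pos:
    - [0.035, -0.089, 0]
    - [0.07, -0.178, 0]
    - [0.106, -0.267, 0]
    - [0.141, -0.356, 0]
    - [0.176, -0.445, 0]
  delta_rot:
    - [0, 0, 0.02]
    - [0, 0, 0.04]
    - [0, 0, 0.06]
    - [0, 0, 0.08]
    - [0, 0, 0.1]
  claw: [0.45, 0.45, 0.45, 0.45, 0.45]

```text
t: 17.68
eef_pos: [662.4, 130.1, 222.5]
tcp_rot: [-3.139, 0.001, 1.45]
ft_force: [0.0, 0.4, 0.2]
opening: 0.553
grip_force: 0.0
```

arm_command:
  delta_pos:
    - [0.035, -0.089, -0.08]
    - [0.07, -0.178, -0.17]
    - [0.106, -0.267, -0.26]
    - [0.141, -0.356, -0.34]
    - [0.175, -0.445, -0.42]
  delta_rot:
    - [0, 0, 0.02]
    - [0, 0, 0.04]
    - [0, 0, 0.06]
    - [0, 0, 0.08]
    - [0, 0, 0.096]
  claw: [0.5, 0.5, 0.5, 0.5, 0.5]

```text
t: 18.1
eef_pos: [705.8, 18.9, 116.4]
tcp_rot: [-3.139, -0.0, 1.6]
ft_force: [-0.7, 0.5, -0.1]
opening: 0.502
grip_force: 0.0
```

arm_command:
  delta_pos:
    - [0, 0, -0.1]
    - [0, 0, -0.2]
    - [0, 0, -0.29]
    - [0, 0, -0.35]
    - [0, 0, -0.38]
  delta_rot:
    - [0, 0, 0]
    - [0, 0, 0]
    - [0, 0, 0]
    - [0, 0, 0]
    - [0, 0, 0]
  claw: [0.5, 0.5, 0.5, 0.5, 0.5]

```text
t: 18.52
eef_pos: [704.4, 20.0, 20.2]
tcp_rot: [-3.136, -0.0, 1.599]
ft_force: [-0.7, -0.4, -0.1]
opening: 0.499
grip_force: 0.0
```

```bash
python3 - <<'E'
from meas import *
s=state();print(s["eef_pos"],np.degrees(s["tcp_rot"]),s["opening"])
E
```

```text
[704.37551131  19.95441515  20.19997882] [-1.79694310e+02 -2.79356315e-02  9.15946473e+01] 0.4991216452120107
```

arm_command:
  delta_pos:
    - [0, 0, -0.02]
    - [0, 0, -0.04]
    - [0, 0, -0.06]
    - [0, 0, -0.074]
    - [0, 0, -0.08]
  delta_rot:
    - [0, 0, 0]
    - [0, 0, 0]
    - [0, 0, 0]
    - [0, 0, 0]
    - [0, 0, 0]
  claw: [0.5, 0.5, 0.5, 0.5, 0.5]

```text
t: 18.93
eef_pos: [706.4, 20.0, 4.4]
tcp_rot: [3.141, 0.0, 1.599]
ft_force: [-0.6, 0.1, -0.2]
opening: 0.501
grip_force: 0.0
```

arm_command:
  delta_pos:
    - [0, 0, 0]
    - [0, 0, 0]
    - [0, 0, 0]
    - [0, 0, 0]
    - [0, 0, 0]
  delta_rot:
    - [0, 0, 0]
    - [0, 0, 0]
    - [0, 0, 0]
    - [0, 0, 0]
    - [0, 0, 0]
  claw: [1, 1, 1, 1, 1]

```text
t: 19.35
eef_pos: [706.5, 20.0, 4.7]
tcp_rot: [3.141, 0.0, 1.599]
ft_force: [0.9, -0.9, 0.8]
opening: 0.202
grip_force: 0.0
```

arm_command:
  delta_pos:
    - [0, 0, 0]
    - [0, 0, 0]
    - [0, 0, 0]
    - [0, 0, 0]
    - [0, 0, 0]
  delta_rot:
    - [0, 0, 0]
    - [0, 0, 0]
    - [0, 0, 0]
    - [0, 0, 0]
    - [0, 0, 0]
  claw: [1, 1, 1, 1, 1]

```text
t: 19.77
eef_pos: [706.3, 20.0, 4.6]
tcp_rot: [3.141, 0.0, 1.599]
ft_force: [-2.3, -0.1, 3.2]
opening: 0.142
grip_force: 30.0
```

arm_command:
  delta_pos:
    - [0, 0, 0.05]
    - [0, 0, 0.12]
    - [0, 0, 0.2]
    - [0, 0, 0.27]
    - [0, 0, 0.32]
  delta_rot:
    - [0, 0, 0]
    - [0, 0, 0]
    - [0, 0, 0]
    - [0, 0, 0]
    - [0, 0, 0]
  claw: [1, 1, 1, 1, 1]

```text
t: 20.18
eef_pos: [706.8, 19.9, 86.8]
tcp_rot: [3.14, 0.0, 1.599]
ft_force: [-0.3, -0.3, -0.3]
opening: 0.144
grip_force: 30.0
```

arm_command:
  delta_pos:
    - [-0.05, -0.07, 0]
    - [-0.1, -0.14, 0]
    - [-0.146, -0.211, 0]
    - [-0.195, -0.282, 0]
    - [-0.244, -0.352, 0]
  delta_rot:
    - [0, 0, -0.073]
    - [0, 0, -0.147]
    - [0, 0, -0.22]
    - [0, 0, -0.293]
    - [0, 0, -0.367]
  claw: [1, 1, 1, 1, 1]

```text
t: 20.6
eef_pos: [644.7, -68.7, 84.8]
tcp_rot: [3.141, -0.0, 1.017]
ft_force: [0.1, 0.9, -0.5]
opening: 0.144
grip_force: 30.0
```

arm_command:
  delta_pos:
    - [-0.05, -0.07, 0]
    - [-0.1, -0.14, 0]
    - [-0.146, -0.211, 0]
    - [-0.195, -0.282, 0]
    - [-0.244, -0.352, 0]
  delta_rot:
    - [0, 0, -0.073]
    - [0, 0, -0.147]
    - [0, 0, -0.22]
    - [0, 0, -0.293]
    - [0, 0, -0.367]
  claw: [1, 1, 1, 1, 1]

```text
t: 21.02
eef_pos: [583.7, -156.8, 84.8]
tcp_rot: [3.141, -0.0, 0.44]
ft_force: [0.0, -0.1, -1.3]
opening: 0.141
grip_force: 30.0
```

arm_command:
  delta_pos:
    - [-0.05, -0.07, 0]
    - [-0.1, -0.14, 0]
    - [-0.146, -0.211, 0]
    - [-0.195, -0.282, 0]
    - [-0.243, -0.353, 0]
  delta_rot:
    - [0, 0, -0.073]
    - [0, 0, -0.147]
    - [0, 0, -0.22]
    - [0, 0, -0.293]
    - [0, 0, -0.367]
  claw: [1, 1, 1, 1, 1]

```text
t: 21.43
eef_pos: [523.0, -245.1, 84.8]
tcp_rot: [3.141, -0.0, -0.136]
ft_force: [0.9, -0.3, -1.7]
opening: 0.142
grip_force: 30.0
```

arm_command:
  delta_pos:
    - [0, 0, -0.06]
    - [0, 0, -0.12]
    - [0, 0, -0.17]
    - [0, 0, -0.2]
    - [0, 0, -0.22]
  delta_rot:
    - [0, 0, 0]
    - [0, 0, 0]
    - [0, 0, 0]
    - [0, 0, 0]
    - [0, 0, 0]
  claw: [1, 1, 1, 1, 1]

```text
t: 21.85
eef_pos: [523.4, -244.2, 28.8]
tcp_rot: [-3.141, 0.001, -0.131]
ft_force: [-0.3, -0.1, -1.3]
opening: 0.141
grip_force: 30.0
```

```bash
python3 - <<'E'
from meas import *
I=snap("6");s=state();print(s["eef_pos"],np.degrees(s["tcp_rot"]),s["opening"],s["ft_force"])
a=I["top"][145:225,290:390];b=I["side"][225:345,225:330]
cv2.imwrite("pics/c6.png",np.hstack([cv2.resize(a,(450,360),interpolation=cv2.INTER_CUBIC),cv2.resize(b,(315,360),interpolation=cv2.INTER_CUBIC)]))
E
```

```text
[ 523.5012463  -244.11644213   29.03520283] [-1.79982788e+02  4.73786992e-02 -7.48005865e+00] 0.1421538918049043 [-0.0516752  -0.68018014 -1.80833666]
```

View pics/c6.png

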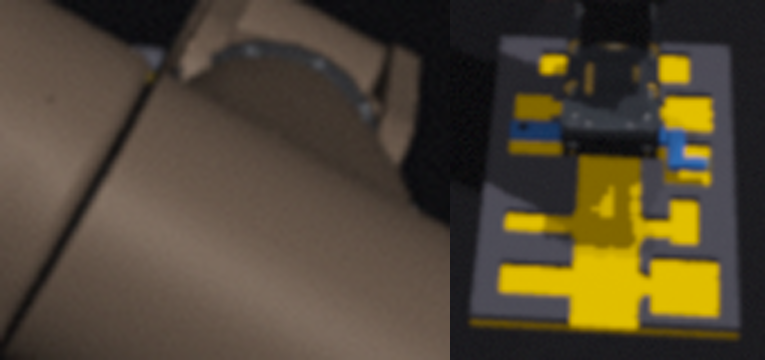

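Side view: blue hook spanner with tail at (512,130) and hook at (690,160), held over its pocket. The arm blocks the top view. I'm measuring the fore-aft fit in the side view.

```bash
cat > fit.py <<'E'
from meas import *
YAW=np.radians(-7.5);RM=np.array([[np.cos(YAW),-np.sin(YAW)],[np.sin(YAW),np.cos(YAW)]]);O=np.array([521.5,-266.])
def held(I,lo,hi,zmid,box=(360,350,520,540),n="side"):
    x0,y0,x1,y1=[int(v/1.5625) for v in box];k=4
    c=cv2.resize(I[n][y0:y1,x0:x1],None,fx=k,fy=k,interpolation=cv2.INTER_CUBIC)
    m=cv2.inRange(cv2.cvtColor(c,cv2.COLOR_BGR2HSV),np.array(lo),np.array(hi))
    cs,_=cv2.findContours(m,cv2.RETR_EXTERNAL,cv2.CHAIN_APPROX_NONE)
    for ct in cs:
        if cv2.contourArea(ct)<60: continue
        L=(plane(n,(ct[:,0]+.5)/k-.5+[x0,y0],zmid)-O)@RM
        print("x %.1f..%.1f  y %.1f..%.1f mid %.1f"%(*np.ptp(L,0)[:0],L[:,0].min(),L[:,0].max(),L[:,1].min(),L[:,1].max(),(L[:,1].min()+L[:,1].max())/2))
    return m
E
python3 - <<'E'
from fit import *
I=load("6");held(I,(100,100,40),(120,255,255),29.4)
E
```

```text
x 34.2..72.4  y -8.3..32.0 mid 11.8
x -82.0..-39.0  y 14.6..32.5 mid 23.6
```

arm_command:
  delta_pos:
    - [0.01, -0.001, 0]
    - [0.01, -0.001, -0.01]
    - [0.01, -0.001, -0.02]
    - [0.01, -0.001, -0.032]
    - [0.01, -0.001, -0.044]
  delta_rot:
    - [0, 0, 0]
    - [0, 0, 0]
    - [0, 0, 0]
    - [0, 0, 0]
    - [0, 0, 0]
  claw: [1, 1, 1, 1, 1]

```text
t: 22.37
eef_pos: [526.1, -244.5, 18.3]
tcp_rot: [3.141, -0.0, -0.131]
ft_force: [-0.3, -0.3, -1.8]
opening: 0.141
grip_force: 30.0
```

arm_command:
  delta_pos:
    - [0, 0, -0.006]
    - [0, 0, -0.012]
    - [0, 0, -0.018]
    - [0, 0, -0.022]
    - [0, 0, -0.022]
  delta_rot:
    - [0, 0, 0]
    - [0, 0, 0]
    - [0, 0, 0]
    - [0, 0, 0]
    - [0, 0, 0]
  claw: [1, 1, 1, 1, 1]

```text
t: 22.78
eef_pos: [526.0, -244.5, 12.7]
tcp_rot: [-3.142, 0.0, -0.131]
ft_force: [-0.4, 0.6, -1.4]
opening: 0.142
grip_force: 30.0
```

arm_command:
  delta_pos:
    - [0, 0, -0.003]
    - [0, 0, -0.006]
    - [0, 0, -0.008]
    - [0, 0, -0.008]
    - [0, 0, -0.008]
  delta_rot:
    - [0, 0, 0]
    - [0, 0, 0]
    - [0, 0, 0]
    - [0, 0, 0]
    - [0, 0, 0]
  claw: [1, 1, 1, 1, 1]

```text
t: 23.2
eef_pos: [526.1, -244.5, 10.9]
tcp_rot: [3.141, 0.0, -0.131]
ft_force: [0.4, -0.2, -1.7]
opening: 0.143
grip_force: 30.0
```

arm_command:
  delta_pos:
    - [0, 0, 0]
    - [0, 0, 0]
    - [0, 0, 0]
    - [0, 0, 0]
    - [0, 0, 0]
  delta_rot:
    - [0, 0, 0]
    - [0, 0, 0]
    - [0, 0, 0]
    - [0, 0, 0]
    - [0, 0, 0]
  claw: [0.7, 0.7, 0.7, 0.7, 0.7]

```text
t: 23.62
eef_pos: [526.2, -244.6, 11.0]
tcp_rot: [3.141, -0.0, -0.131]
ft_force: [-0.1, -0.3, -0.4]
opening: 0.303
grip_force: 0.0
```

arm_command:
  delta_pos:
    - [0, 0, 0.06]
    - [0, 0, 0.13]
    - [0, 0, 0.21]
    - [0, 0, 0.28]
    - [0, 0, 0.32]
  delta_rot:
    - [0, 0, 0]
    - [0, 0, 0]
    - [0, 0, 0]
    - [0, 0, 0]
    - [0, 0, 0]
  claw: [0.7, 0.7, 0.7, 0.7, 0.7]

```text
t: 24.03
eef_pos: [526.5, -244.8, 92.8]
tcp_rot: [3.141, -0.002, -0.131]
ft_force: [0.2, 0.7, 0.5]
opening: 0.303
grip_force: 0.0
```

```bash
python3 - <<'E'
from fit import *
I=snap("7");print(state()["eef_pos"]);held(I,(100,100,40),(120,255,255),14)
for k in("spanner","smallspanner"): tool(I,k)
E
```

```text
[ 526.70689704 -244.87925583   92.32669219]
x -76.6..77.5  y -10.7..31.8 mid 10.6
spanner top origin [572.7 114.2] yaw -85.4 len 32.4 w 31.1 cent [224.24 173.55]
spanner side origin [581.2  31.2] yaw -152.6 len 65.6 w 12.5 cent [288.34 195.81]
smallspanner top origin [644.5  75.8] yaw 89.0 len 57.6 w 27.5 cent [233.9  152.95]
smallspanner side origin [641.1  44.9] yaw 87.1 len 129.0 w 17.3 cent [309.56 191.39]
```

```bash
python3 - <<'E'
from fit import *
I=load("7")
b=I["side"][150:345,190:390]
cv2.imwrite("pics/c7.png",cv2.resize(b,(615,600),interpolation=cv2.INTER_CUBIC))
E
```

```text
(no output)
```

View pics/c7.png

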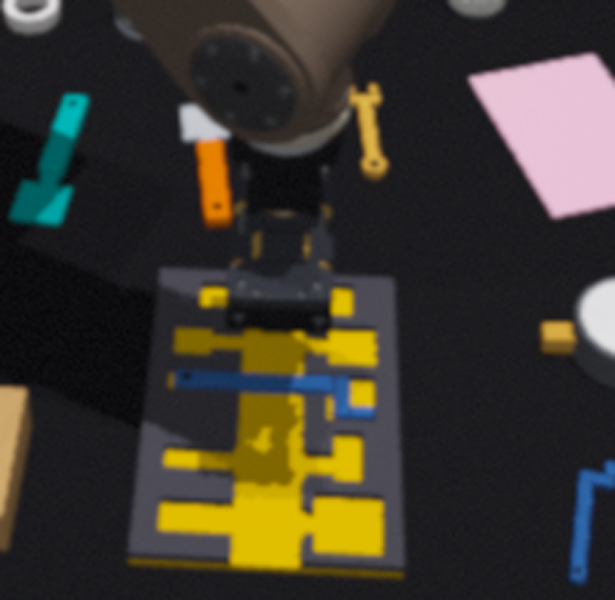

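arm_command:
  delta_pos:
    - [0.009, 0.1, 0.03]
    - [0.018, 0.2, 0.06]
    - [0.027, 0.31, 0.09]
    - [0.036, 0.42, 0.12]
    - [0.045, 0.527, 0.147]
  delta_rot:
    - [0, 0, 0.072]
    - [0, 0, 0.144]
    - [0, 0, 0.216]
    - [0, 0, 0.288]
    - [0, 0, 0.36]
  claw: [0.7, 0.6, 0.5, 0.5, 0.5]

```text
t: 24.55
eef_pos: [536.9, -111.4, 126.8]
tcp_rot: [-3.141, 0.001, 0.44]
ft_force: [0.3, 0.3, -0.5]
opening: 0.486
grip_force: 0.0
```

arm_command:
  delta_pos:
    - [0.009, 0.1, 0.03]
    - [0.018, 0.2, 0.06]
    - [0.027, 0.31, 0.09]
    - [0.036, 0.42, 0.12]
    - [0.045, 0.527, 0.147]
  delta_rot:
    - [0, 0, 0.072]
    - [0, 0, 0.144]
    - [0, 0, 0.216]
    - [0, 0, 0.288]
    - [0, 0, 0.36]
  claw: [0.5, 0.5, 0.5, 0.5, 0.5]

```text
t: 24.97
eef_pos: [548.2, 20.4, 163.6]
tcp_rot: [-3.14, 0.001, 1.006]
ft_force: [0.3, 0.0, 0.2]
opening: 0.501
grip_force: 0.0
```

arm_command:
  delta_pos:
    - [0.009, 0.1, 0.03]
    - [0.018, 0.2, 0.06]
    - [0.027, 0.31, 0.09]
    - [0.036, 0.42, 0.12]
    - [0.045, 0.527, 0.147]
  delta_rot:
    - [0, 0, 0.072]
    - [0, 0, 0.144]
    - [0, 0, 0.216]
    - [0, 0, 0.288]
    - [0, 0, 0.36]
  claw: [0.5, 0.5, 0.5, 0.5, 0.5]

```text
t: 25.38
eef_pos: [559.6, 152.1, 200.3]
tcp_rot: [-3.14, 0.0, 1.571]
ft_force: [1.1, 0.8, -0.0]
opening: 0.499
grip_force: 0.0
```

```bash
python3 - <<'E'
from fit import *
I=snap("8");s=state();print(s["eef_pos"],np.degrees(s["tcp_rot"]))
for k in("spanner","smallspanner","scraper(handle)"): tool(I,k)
held(I,(100,100,40),(120,255,255),14)
held(I,(100,100,40),(120,255,255),12,box=(455,230,600,345),n="top")
E
```

```text
[559.96014291 153.70002218 200.77853766] [ 1.79977343e+02 -2.67333546e-02  9.01086549e+01]
spanner top origin [572.2  42.9] yaw -90.6 len 142.9 w 19.1 cent [247.86 173.08]
spanner side origin [570.1  54.2] yaw -90.4 len 164.9 w 18.4 cent [284.65 193.35]
smallspanner top origin [642.8  42.1] yaw 85.7 len 123.6 w 16.9 cent [243.55 153.11]
smallspanner side origin [641.1  44.9] yaw 87.3 len 129.0 w 17.2 cent [309.42 191.09]
scraper(handle) top origin [496.1   8.5] yaw 91.3 len 103.0 w 26.5 cent [263.81 194.48]
scraper(handle) side origin [494.4  10.3] yaw 90.4 len 106.6 w 26.3 cent [259.23 208.91]
x -76.6..77.5  y -10.8..32.0 mid 10.6
x -74.5..80.0  y -9.3..29.9 mid 10.3
```

arm_command:
  delta_pos:
    - [0.01, -0.08, 0]
    - [0.02, -0.16, -0.05]
    - [0.03, -0.24, -0.1]
    - [0.04, -0.33, -0.2]
    - [0.047, -0.398, -0.3]
  delta_rot:
    - [0, 0, -0.005]
    - [0, 0, -0.005]
    - [0, 0, -0.005]
    - [0, 0, -0.005]
    - [0, 0, -0.005]
  claw: [0.5, 0.5, 0.5, 0.5, 0.5]

```text
t: 25.9
eef_pos: [571.4, 49.1, 124.7]
tcp_rot: [3.141, 0.0, 1.556]
ft_force: [0.0, 0.8, -1.1]
opening: 0.501
grip_force: 0.0
```

arm_command:
  delta_pos:
    - [0, 0, -0.1]
    - [0, 0, -0.2]
    - [0, 0, -0.3]
    - [0, 0, -0.37]
    - [0, 0, -0.4]
  delta_rot:
    - [0, 0, 0]
    - [0, 0, 0]
    - [0, 0, 0]
    - [0, 0, 0]
    - [0, 0, 0]
  claw: [0.5, 0.5, 0.5, 0.5, 0.5]

```text
t: 26.32
eef_pos: [569.8, 50.4, 22.7]
tcp_rot: [-3.137, 0.0, 1.556]
ft_force: [-0.1, 0.1, -0.7]
opening: 0.5
grip_force: 0.0
```

arm_command:
  delta_pos:
    - [0, 0, 0]
    - [0, 0, -0.01]
    - [0, 0, -0.02]
    - [0, 0, -0.03]
    - [0, 0, -0.03]
  delta_rot:
    - [0, 0, 0]
    - [0, 0, 0]
    - [0, 0, 0]
    - [0, 0, 0]
    - [0, 0, 0]
  claw: [0.5, 0.5, 0.5, 0.5, 0.5]

```text
t: 26.73
eef_pos: [571.8, 51.2, 19.0]
tcp_rot: [3.141, 0.0, 1.558]
ft_force: [-0.9, -1.5, -0.3]
opening: 0.501
grip_force: 0.0
```

arm_command:
  delta_pos:
    - [0, 0, -0.02]
    - [0, 0, -0.035]
    - [0, 0, -0.047]
    - [0, 0, -0.055]
    - [0, 0, -0.058]
  delta_rot:
    - [0, 0, 0.003]
    - [0, 0, 0.003]
    - [0, 0, 0.003]
    - [0, 0, 0.003]
    - [0, 0, 0.003]
  claw: [0.5, 0.5, 0.5, 0.5, 0.5]

```text
t: 27.15
eef_pos: [571.4, 51.3, 3.7]
tcp_rot: [-3.141, -0.0, 1.563]
ft_force: [1.0, -0.1, 0.3]
opening: 0.501
grip_force: 0.0
```

arm_command:
  delta_pos:
    - [0, 0, 0]
    - [0, 0, 0]
    - [0, 0, 0]
    - [0, 0, 0]
    - [0, 0, 0]
  delta_rot:
    - [0, 0, 0]
    - [0, 0, 0]
    - [0, 0, 0]
    - [0, 0, 0]
    - [0, 0, 0]
  claw: [1, 1, 1, 1, 1]

```text
t: 27.57
eef_pos: [571.7, 51.2, 4.3]
tcp_rot: [3.141, 0.0, 1.563]
ft_force: [0.5, -0.2, 0.2]
opening: 0.205
grip_force: 0.0
```

arm_command:
  delta_pos:
    - [0, 0, 0]
    - [0, 0, 0]
    - [0, 0, 0]
    - [0, 0, 0]
    - [0, 0, 0]
  delta_rot:
    - [0, 0, 0]
    - [0, 0, 0]
    - [0, 0, 0]
    - [0, 0, 0]
    - [0, 0, 0]
  claw: [1, 1, 1, 1, 1]

```text
t: 27.98
eef_pos: [571.5, 51.2, 4.2]
tcp_rot: [3.142, 0.0, 1.563]
ft_force: [-1.3, 0.0, 2.0]
opening: 0.145
grip_force: 30.0
```

arm_command:
  delta_pos:
    - [0, 0, 0.05]
    - [0, 0, 0.12]
    - [0, 0, 0.2]
    - [0, 0, 0.27]
    - [0, 0, 0.32]
  delta_rot:
    - [0, 0, 0]
    - [0, 0, 0]
    - [0, 0, 0]
    - [0, 0, 0]
    - [0, 0, 0]
  claw: [1, 1, 1, 1, 1]

```text
t: 28.4
eef_pos: [571.8, 51.2, 85.4]
tcp_rot: [3.141, 0.0, 1.563]
ft_force: [0.1, 0.5, -2.5]
opening: 0.139
grip_force: 30.0
```

arm_command:
  delta_pos:
    - [-0.011, -0.068, 0]
    - [-0.022, -0.136, 0]
    - [-0.034, -0.204, 0]
    - [-0.045, -0.273, 0]
    - [-0.057, -0.341, 0]
  delta_rot:
    - [0, 0, 0.061]
    - [0, 0, 0.123]
    - [0, 0, 0.184]
    - [0, 0, 0.246]
    - [0, 0, 0.307]
  claw: [1, 1, 1, 1, 1]

```text
t: 28.82
eef_pos: [557.1, -34.8, 84.0]
tcp_rot: [-3.142, -0.0, 2.05]
ft_force: [0.4, -0.3, -2.0]
opening: 0.147
grip_force: 30.0
```

arm_command:
  delta_pos:
    - [-0.011, -0.068, 0]
    - [-0.022, -0.136, 0]
    - [-0.034, -0.204, 0]
    - [-0.045, -0.273, 0]
    - [-0.057, -0.341, 0]
  delta_rot:
    - [0, 0, 0.061]
    - [0, 0, 0.123]
    - [0, 0, 0.184]
    - [0, 0, 0.246]
    - [0, 0, 0.307]
  claw: [1, 1, 1, 1, 1]

```text
t: 29.23
eef_pos: [542.8, -120.1, 83.9]
tcp_rot: [-3.142, -0.0, 2.532]
ft_force: [0.6, -0.1, -1.7]
opening: 0.138
grip_force: 30.0
```

arm_command:
  delta_pos:
    - [-0.011, -0.068, 0]
    - [-0.022, -0.136, 0]
    - [-0.034, -0.204, 0]
    - [-0.045, -0.273, 0]
    - [-0.057, -0.341, 0]
  delta_rot:
    - [0, 0, 0.061]
    - [0, 0, 0.123]
    - [0, 0, 0.184]
    - [0, 0, 0.246]
    - [0, 0, 0.307]
  claw: [1, 1, 1, 1, 1]

```text
t: 29.65
eef_pos: [528.5, -205.4, 83.9]
tcp_rot: [3.141, -0.0, 3.014]
ft_force: [0.1, 0.2, -3.3]
opening: 0.141
grip_force: 30.0
```

arm_command:
  delta_pos:
    - [0, 0, -0.06]
    - [0, 0, -0.12]
    - [0, 0, -0.17]
    - [0, 0, -0.2]
    - [0, 0, -0.22]
  delta_rot:
    - [0, 0, 0]
    - [0, 0, 0]
    - [0, 0, 0]
    - [0, 0, 0]
    - [0, 0, 0]
  claw: [1, 1, 1, 1, 1]

```text
t: 30.07
eef_pos: [528.5, -204.4, 28.2]
tcp_rot: [3.141, -0.001, 3.009]
ft_force: [-0.2, 0.7, -2.2]
opening: 0.142
grip_force: 30.0
```

```bash
python3 - <<'E'
from fit import *
I=snap("9");s=state();p=s["eef_pos"];print(p,np.degrees(s["tcp_rot"]),s["opening"],"local",(p[:2]-O)@RM)
held(I,(90,0,45),(130,60,255),29,box=(360,360,510,450))
b=I["side"][225:345,225:335]
cv2.imwrite("pics/c8.png",cv2.resize(b,(550,600),interpolation=cv2.INTER_CUBIC))
E
```

```text
[ 528.63334394 -204.34881752   28.5224368 ] [ 1.79969419e+02 -6.38653393e-02  1.72429056e+02] 0.14518163167579318 local [-0.9747769  62.05483629]
x 21.2..39.8  y -27.5..0.5 mid -13.5
x -97.7..-32.8  y -34.8..22.7 mid -6.1
x -81.3..95.6  y -26.4..151.7 mid 62.6
```

View pics/c8.png

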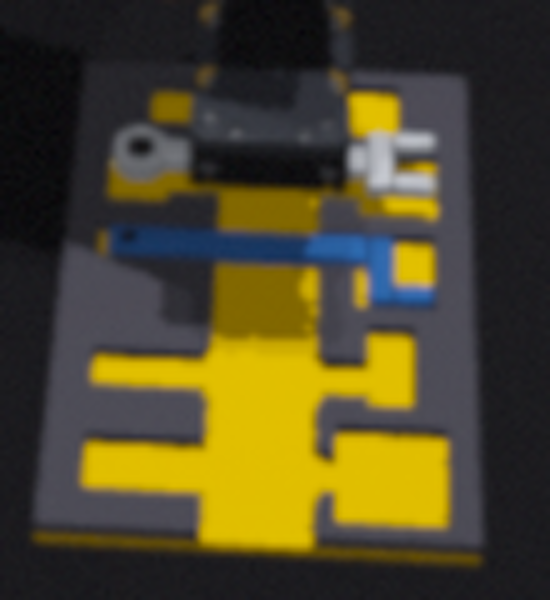

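Side crop: the spanner is over its pocket, ring at (140,150) and jaw ends at about x=437, against a pocket spanning x 107 to 438. It's aligned, so I'm lowering it.

arm_command:
  delta_pos:
    - [0, 0, -0.01]
    - [0, 0, -0.02]
    - [0, 0, -0.03]
    - [0, 0, -0.04]
    - [0, 0, -0.044]
  delta_rot:
    - [0, 0, 0]
    - [0, 0, 0]
    - [0, 0, 0]
    - [0, 0, 0]
    - [0, 0, 0]
  claw: [1, 1, 1, 1, 1]

```text
t: 30.58
eef_pos: [528.9, -204.5, 18.0]
tcp_rot: [3.142, 0.0, 3.009]
ft_force: [1.2, 0.4, -1.6]
opening: 0.143
grip_force: 30.0
```

arm_command:
  delta_pos:
    - [0, 0, -0.006]
    - [0, 0, -0.012]
    - [0, 0, -0.018]
    - [0, 0, -0.024]
    - [0, 0, -0.028]
  delta_rot:
    - [0, 0, 0]
    - [0, 0, 0]
    - [0, 0, 0]
    - [0, 0, 0]
    - [0, 0, 0]
  claw: [1, 1, 1, 1, 1]

```text
t: 31.0
eef_pos: [528.8, -204.5, 11.0]
tcp_rot: [3.141, -0.0, 3.009]
ft_force: [-0.4, -1.6, -2.1]
opening: 0.141
grip_force: 30.0
```

arm_command:
  delta_pos:
    - [0, 0, 0]
    - [0, 0, 0]
    - [0, 0, 0]
    - [0, 0, 0]
    - [0, 0, 0]
  delta_rot:
    - [0, 0, 0]
    - [0, 0, 0]
    - [0, 0, 0]
    - [0, 0, 0]
    - [0, 0, 0]
  claw: [0.7, 0.7, 0.7, 0.7, 0.7]

```text
t: 31.42
eef_pos: [528.9, -204.6, 11.3]
tcp_rot: [3.142, 0.0, 3.009]
ft_force: [-0.2, 0.5, -0.4]
opening: 0.3
grip_force: 0.0
```

arm_command:
  delta_pos:
    - [0, 0, 0.06]
    - [0, 0, 0.13]
    - [0, 0, 0.21]
    - [0, 0, 0.28]
    - [0, 0, 0.32]
  delta_rot:
    - [0, 0, 0]
    - [0, 0, 0]
    - [0, 0, 0]
    - [0, 0, 0]
    - [0, 0, 0]
  claw: [0.7, 0.7, 0.7, 0.7, 0.7]

```text
t: 31.83
eef_pos: [529.3, -204.7, 93.0]
tcp_rot: [-3.141, 0.002, 3.009]
ft_force: [0.1, 0.4, 0.2]
opening: 0.298
grip_force: 0.0
```

arm_command:
  delta_pos:
    - [0.017, 0.1, 0.03]
    - [0.034, 0.2, 0.06]
    - [0.05, 0.3, 0.09]
    - [0.067, 0.4, 0.12]
    - [0.083, 0.5, 0.147]
  delta_rot:
    - [0, 0, -0.064]
    - [0, 0, -0.128]
    - [0, 0, -0.192]
    - [0, 0, -0.256]
    - [0, 0, -0.32]
  claw: [0.7, 0.6, 0.5, 0.5, 0.5]

```text
t: 32.25
eef_pos: [549.6, -78.4, 128.2]
tcp_rot: [3.142, 0.0, 2.502]
ft_force: [1.0, 0.6, -0.2]
opening: 0.487
grip_force: 0.0
```

arm_command:
  delta_pos:
    - [0.017, 0.1, 0.03]
    - [0.034, 0.2, 0.06]
    - [0.05, 0.3, 0.09]
    - [0.067, 0.4, 0.12]
    - [0.083, 0.5, 0.147]
  delta_rot:
    - [0, 0, -0.064]
    - [0, 0, -0.128]
    - [0, 0, -0.192]
    - [0, 0, -0.256]
    - [0, 0, -0.32]
  claw: [0.5, 0.5, 0.5, 0.5, 0.5]

```text
t: 32.67
eef_pos: [570.3, 46.8, 164.9]
tcp_rot: [3.142, -0.0, 1.999]
ft_force: [0.6, -0.2, 0.3]
opening: 0.499
grip_force: 0.0
```

arm_command:
  delta_pos:
    - [0.017, 0.1, 0.03]
    - [0.034, 0.2, 0.06]
    - [0.05, 0.3, 0.09]
    - [0.067, 0.4, 0.12]
    - [0.083, 0.5, 0.147]
  delta_rot:
    - [0, 0, -0.064]
    - [0, 0, -0.128]
    - [0, 0, -0.192]
    - [0, 0, -0.256]
    - [0, 0, -0.32]
  claw: [0.5, 0.5, 0.5, 0.5, 0.5]

```text
t: 33.08
eef_pos: [591.1, 171.8, 201.6]
tcp_rot: [-3.142, 0.0, 1.496]
ft_force: [-0.3, 0.3, -0.1]
opening: 0.5
grip_force: 0.0
```

```bash
python3 - <<'E'
from fit import *
I=snap("10");s=state();print(s["eef_pos"],np.degrees(s["tcp_rot"]))
for k in("smallspanner","scraper(handle)"): tool(I,k)
held(I,(0,0,120),(180,60,255),14);print()
held(I,(0,0,120),(180,60,255),12,box=(455,230,600,345),n="top");print()
held(I,(100,100,40),(120,255,255),12,box=(455,230,600,345),n="top")
E
```

```text
[591.5223735  173.43241623 202.02688586] [ 1.79903614e+02 -5.12138557e-02  8.59656220e+01]
smallspanner top origin [642.8  42.1] yaw 85.7 len 123.5 w 17.0 cent [243.69 153.08]
smallspanner side origin [641.1  44.9] yaw 87.4 len 129.0 w 17.3 cent [309.44 191.16]
scraper(handle) top origin [496.1   8.5] yaw 91.3 len 102.9 w 26.5 cent [263.82 194.48]
scraper(handle) side origin [494.4  10.3] yaw 90.4 len 106.6 w 26.4 cent [259.23 208.9 ]
x 57.2..76.4  y 0.5..26.0 mid 13.3
x -26.5..23.6  y 27.2..31.5 mid 29.4
x -76.8..78.9  y 41.8..82.5 mid 62.2

x -44.5..25.0  y 27.2..32.7 mid 30.0
x -26.9..29.1  y 13.4..17.1 mid 15.3
x -76.8..81.0  y 41.9..81.8 mid 61.9

x -74.5..80.0  y -9.3..29.9 mid 10.3
```

arm_command:
  delta_pos:
    - [0.041, -0.1, 0]
    - [0.082, -0.2, -0.05]
    - [0.123, -0.3, -0.1]
    - [0.164, -0.41, -0.2]
    - [0.205, -0.512, -0.3]
  delta_rot:
    - [0, 0, 0]
    - [0, 0, 0]
    - [0, 0, 0]
    - [0, 0, 0]
    - [0, 0, 0]
  claw: [0.5, 0.5, 0.5, 0.5, 0.5]

```text
t: 33.6
eef_pos: [642.6, 40.4, 125.7]
tcp_rot: [3.14, 0.0, 1.503]
ft_force: [0.0, 0.4, -1.2]
opening: 0.498
grip_force: 0.0
```

arm_command:
  delta_pos:
    - [0, 0, -0.1]
    - [0, 0, -0.2]
    - [0, 0, -0.3]
    - [0, 0, -0.37]
    - [0, 0, -0.4]
  delta_rot:
    - [0, 0, 0]
    - [0, 0, 0]
    - [0, 0, 0]
    - [0, 0, 0]
    - [0, 0, 0]
  claw: [0.5, 0.5, 0.5, 0.5, 0.5]

```text
t: 34.02
eef_pos: [640.7, 41.6, 23.3]
tcp_rot: [-3.137, 0.0, 1.503]
ft_force: [-0.1, -0.2, 0.3]
opening: 0.499
grip_force: 0.0
```

arm_command:
  delta_pos:
    - [0, 0, 0]
    - [0, 0, -0.01]
    - [0, 0, -0.02]
    - [0, 0, -0.03]
    - [0, 0, -0.03]
  delta_rot:
    - [0, 0, 0]
    - [0, 0, 0]
    - [0, 0, 0]
    - [0, 0, 0]
    - [0, 0, 0]
  claw: [0.5, 0.5, 0.5, 0.5, 0.5]

```text
t: 34.43
eef_pos: [642.5, 42.5, 19.3]
tcp_rot: [3.141, -0.0, 1.502]
ft_force: [-0.1, -0.1, -0.2]
opening: 0.5
grip_force: 0.0
```

arm_command:
  delta_pos:
    - [0, 0, -0.02]
    - [0, 0, -0.035]
    - [0, 0, -0.047]
    - [0, 0, -0.057]
    - [0, 0, -0.061]
  delta_rot:
    - [0, 0, 0]
    - [0, 0, 0]
    - [0, 0, 0]
    - [0, 0, 0]
    - [0, 0, 0]
  claw: [0.5, 0.5, 0.5, 0.5, 0.5]

```text
t: 34.85
eef_pos: [642.2, 42.5, 3.1]
tcp_rot: [-3.141, 0.0, 1.501]
ft_force: [-0.1, -0.2, 0.4]
opening: 0.499
grip_force: 0.0
```

arm_command:
  delta_pos:
    - [0, 0, 0]
    - [0, 0, 0]
    - [0, 0, 0]
    - [0, 0, 0]
    - [0, 0, 0]
  delta_rot:
    - [0, 0, 0]
    - [0, 0, 0]
    - [0, 0, 0]
    - [0, 0, 0]
    - [0, 0, 0]
  claw: [1, 1, 1, 1, 1]

```text
t: 35.27
eef_pos: [642.4, 42.5, 3.8]
tcp_rot: [3.141, -0.0, 1.501]
ft_force: [0.7, 1.0, -0.4]
opening: 0.207
grip_force: 0.0
```

arm_command:
  delta_pos:
    - [0, 0, 0]
    - [0, 0, 0]
    - [0, 0, 0]
    - [0, 0, 0]
    - [0, 0, 0]
  delta_rot:
    - [0, 0, 0]
    - [0, 0, 0]
    - [0, 0, 0]
    - [0, 0, 0]
    - [0, 0, 0]
  claw: [1, 1, 1, 1, 1]

```text
t: 35.68
eef_pos: [642.3, 42.5, 3.7]
tcp_rot: [3.141, 0.0, 1.501]
ft_force: [-1.3, 0.3, 2.6]
opening: 0.12
grip_force: 30.0
```

arm_command:
  delta_pos:
    - [0, 0, 0.05]
    - [0, 0, 0.12]
    - [0, 0, 0.2]
    - [0, 0, 0.27]
    - [0, 0, 0.32]
  delta_rot:
    - [0, 0, 0]
    - [0, 0, 0]
    - [0, 0, 0]
    - [0, 0, 0]
    - [0, 0, 0]
  claw: [1, 1, 1, 1, 1]

```text
t: 36.1
eef_pos: [642.8, 42.4, 86.0]
tcp_rot: [3.14, -0.0, 1.501]
ft_force: [-0.7, 0.2, -1.7]
opening: 0.119
grip_force: 30.0
```

arm_command:
  delta_pos:
    - [-0.029, -0.053, 0]
    - [-0.057, -0.107, 0]
    - [-0.086, -0.16, 0]
    - [-0.114, -0.214, 0]
    - [-0.143, -0.267, 0]
  delta_rot:
    - [0, 0, -0.069]
    - [0, 0, -0.138]
    - [0, 0, -0.208]
    - [0, 0, -0.277]
    - [0, 0, -0.3465]
  claw: [1, 1, 1, 1, 1]

```text
t: 36.52
eef_pos: [606.2, -24.8, 84.1]
tcp_rot: [3.141, -0.0, 0.952]
ft_force: [0.5, -0.6, -0.7]
opening: 0.122
grip_force: 30.0
```

arm_command:
  delta_pos:
    - [-0.029, -0.053, 0]
    - [-0.057, -0.107, 0]
    - [-0.086, -0.16, 0]
    - [-0.114, -0.214, 0]
    - [-0.143, -0.267, 0]
  delta_rot:
    - [0, 0, -0.069]
    - [0, 0, -0.138]
    - [0, 0, -0.208]
    - [0, 0, -0.277]
    - [0, 0, -0.3465]
  claw: [1, 1, 1, 1, 1]

```text
t: 36.93
eef_pos: [570.4, -91.7, 84.1]
tcp_rot: [3.141, -0.0, 0.408]
ft_force: [-1.5, 0.2, -1.0]
opening: 0.12
grip_force: 30.0
```

arm_command:
  delta_pos:
    - [-0.029, -0.053, 0]
    - [-0.057, -0.107, 0]
    - [-0.086, -0.16, 0]
    - [-0.114, -0.214, 0]
    - [-0.143, -0.267, 0]
  delta_rot:
    - [0, 0, -0.069]
    - [0, 0, -0.138]
    - [0, 0, -0.208]
    - [0, 0, -0.277]
    - [0, 0, -0.3465]
  claw: [1, 1, 1, 1, 1]

```text
t: 37.35
eef_pos: [534.7, -158.4, 84.1]
tcp_rot: [3.141, -0.0, -0.137]
ft_force: [0.1, 0.3, -0.8]
opening: 0.121
grip_force: 30.0
```

arm_command:
  delta_pos:
    - [0, 0, -0.06]
    - [0, 0, -0.12]
    - [0, 0, -0.17]
    - [0, 0, -0.2]
    - [0, 0, -0.22]
  delta_rot:
    - [0, 0, 0]
    - [0, 0, 0]
    - [0, 0, 0]
    - [0, 0, 0]
    - [0, 0, 0]
  claw: [1, 1, 1, 1, 1]

```text
t: 37.77
eef_pos: [534.9, -157.7, 28.1]
tcp_rot: [-3.141, 0.001, -0.131]
ft_force: [-0.1, 0.6, -0.7]
opening: 0.12
grip_force: 30.0
```

```bash
python3 - <<'E'
from fit import *
I=snap("11");s=state();p=s["eef_pos"];print(p,np.degrees(s["tcp_rot"]),s["opening"],"local",(p[:2]-O)@RM)
b=I["side"][225:345,225:335]
cv2.imwrite("pics/c9.png",cv2.resize(b,(550,600),interpolation=cv2.INTER_CUBIC))
E
```

```text
[ 534.94743156 -157.64311651   28.3394628 ] [-1.79991598e+02  5.07032842e-02 -7.52116145e+00] 0.12158634582578633 local [ -0.81102449 109.18511737]
```

View pics/c9.png

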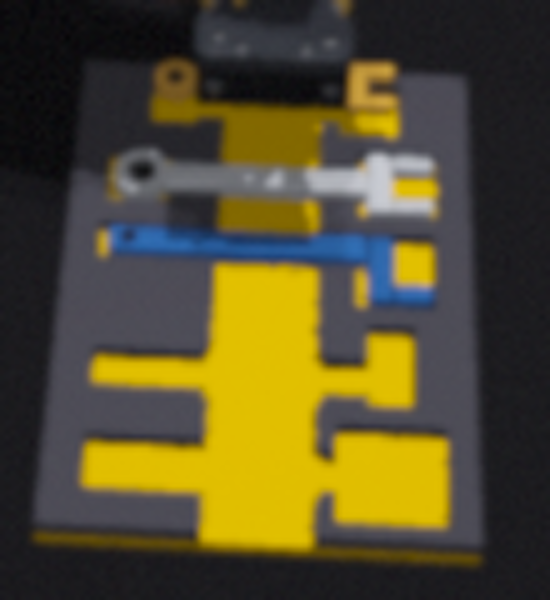

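The small spanner at x 153 to 398 matches its pocket at 151 to 400. The spanner and hook spanner lie in their pockets. I'm lowering it.

arm_command:
  delta_pos:
    - [0, 0, -0.01]
    - [0, 0, -0.02]
    - [0, 0, -0.03]
    - [0, 0, -0.04]
    - [0, 0, -0.044]
  delta_rot:
    - [0, 0, 0]
    - [0, 0, 0]
    - [0, 0, 0]
    - [0, 0, 0]
    - [0, 0, 0]
  claw: [1, 1, 1, 1, 1]

```text
t: 38.28
eef_pos: [535.1, -157.7, 17.4]
tcp_rot: [3.142, 0.0, -0.131]
ft_force: [-0.6, 0.8, -0.9]
opening: 0.119
grip_force: 30.0
```

arm_command:
  delta_pos:
    - [0, 0, -0.006]
    - [0, 0, -0.012]
    - [0, 0, -0.018]
    - [0, 0, -0.024]
    - [0, 0, -0.028]
  delta_rot:
    - [0, 0, 0]
    - [0, 0, 0]
    - [0, 0, 0]
    - [0, 0, 0]
    - [0, 0, 0]
  claw: [1, 1, 1, 1, 1]

```text
t: 38.7
eef_pos: [535.0, -157.8, 10.5]
tcp_rot: [3.142, 0.0, -0.131]
ft_force: [-0.7, -0.2, 0.0]
opening: 0.124
grip_force: 30.0
```

arm_command:
  delta_pos:
    - [0, 0, 0]
    - [0, 0, 0]
    - [0, 0, 0]
    - [0, 0, 0]
    - [0, 0, 0]
  delta_rot:
    - [0, 0, 0]
    - [0, 0, 0]
    - [0, 0, 0]
    - [0, 0, 0]
    - [0, 0, 0]
  claw: [0.7, 0.7, 0.7, 0.7, 0.7]

```text
t: 39.12
eef_pos: [535.2, -157.8, 10.8]
tcp_rot: [3.141, -0.0, -0.131]
ft_force: [0.0, 0.5, 0.6]
opening: 0.297
grip_force: 0.0
```

arm_command:
  delta_pos:
    - [0, 0, 0.06]
    - [0, 0, 0.13]
    - [0, 0, 0.21]
    - [0, 0, 0.28]
    - [0, 0, 0.32]
  delta_rot:
    - [0, 0, 0]
    - [0, 0, 0]
    - [0, 0, 0]
    - [0, 0, 0]
    - [0, 0, 0]
  claw: [0.7, 0.7, 0.7, 0.7, 0.7]

```text
t: 39.53
eef_pos: [535.6, -158.0, 92.5]
tcp_rot: [3.141, -0.002, -0.131]
ft_force: [0.4, 0.3, 0.1]
opening: 0.296
grip_force: 0.0
```

arm_command:
  delta_pos:
    - [0.001, 0.085, 0.03]
    - [0.003, 0.17, 0.06]
    - [0.004, 0.25, 0.09]
    - [0.006, 0.34, 0.12]
    - [0.007, 0.424, 0.147]
  delta_rot:
    - [0, 0, 0.073]
    - [0, 0, 0.146]
    - [0, 0, 0.219]
    - [0, 0, 0.292]
    - [0, 0, 0.365]
  claw: [0.7, 0.6, 0.5, 0.45, 0.45]

```text
t: 39.95
eef_pos: [536.7, -50.8, 127.7]
tcp_rot: [-3.142, 0.0, 0.447]
ft_force: [-0.4, 1.3, -0.4]
opening: 0.513
grip_force: 0.0
```

arm_command:
  delta_pos:
    - [0.001, 0.085, 0.03]
    - [0.003, 0.17, 0.06]
    - [0.004, 0.25, 0.09]
    - [0.006, 0.34, 0.12]
    - [0.007, 0.424, 0.147]
  delta_rot:
    - [0, 0, 0.073]
    - [0, 0, 0.146]
    - [0, 0, 0.219]
    - [0, 0, 0.292]
    - [0, 0, 0.365]
  claw: [0.45, 0.45, 0.45, 0.45, 0.45]

```text
t: 40.37
eef_pos: [538.4, 55.4, 164.4]
tcp_rot: [-3.142, 0.0, 1.021]
ft_force: [0.1, -0.1, 0.4]
opening: 0.55
grip_force: 0.0
```

arm_command:
  delta_pos:
    - [0.001, 0.085, 0.03]
    - [0.003, 0.17, 0.06]
    - [0.004, 0.25, 0.09]
    - [0.006, 0.34, 0.12]
    - [0.007, 0.424, 0.147]
  delta_rot:
    - [0, 0, 0.073]
    - [0, 0, 0.146]
    - [0, 0, 0.219]
    - [0, 0, 0.292]
    - [0, 0, 0.365]
  claw: [0.45, 0.45, 0.45, 0.45, 0.45]

```text
t: 40.78
eef_pos: [540.2, 161.4, 201.1]
tcp_rot: [3.142, 0.0, 1.594]
ft_force: [0.1, -0.3, 0.7]
opening: 0.549
grip_force: 0.0
```

```bash
python3 - <<'E'
from fit import *
I=snap("12");s=state();print(s["eef_pos"],np.degrees(s["tcp_rot"]))
tool(I,"scraper(handle)")
for n,b in(("top",(355,290,387,322)),("side",(385,283,420,308))):
    ct,P=blob(n,I[n],(0,0,90),(180,60,255),b);r=cv2.minAreaRect(plane(n,ct,2).astype(np.float32));print("blade",n,r)
E
```

```text
[540.45585507 162.53173363 201.59342475] [ 1.79910203e+02 -3.30976762e-02  9.13671694e+01]
scraper(handle) top origin [496.1   8.5] yaw 91.3 len 102.9 w 26.4 cent [263.81 194.47]
scraper(handle) side origin [494.4  10.3] yaw 90.5 len 106.6 w 26.3 cent [259.23 208.92]
blade top ((495.9679260253906, 64.68468475341797), (54.757877349853516, 49.977622985839844), 89.88603973388672)
blade side ((493.4304504394531, 69.03230285644531), (49.97184371948242, 53.70442199707031), 1.1263513565063477)
```

arm_command:
  delta_pos:
    - [-0.036, -0.12, 0]
    - [-0.072, -0.24, -0.05]
    - [-0.108, -0.36, -0.1]
    - [-0.144, -0.49, -0.2]
    - [-0.178, -0.606, -0.3]
  delta_rot:
    - [0, 0, 0]
    - [0, 0, 0]
    - [0, 0, 0]
    - [0, 0, 0]
    - [0, 0, 0]
  claw: [0.45, 0.45, 0.45, 0.45, 0.45]

```text
t: 41.3
eef_pos: [495.1, 6.8, 125.4]
tcp_rot: [3.14, 0.0, 1.586]
ft_force: [2.0, -0.6, -0.6]
opening: 0.546
grip_force: 0.0
```

arm_command:
  delta_pos:
    - [0, 0, -0.1]
    - [0, 0, -0.2]
    - [0, 0, -0.3]
    - [0, 0, -0.37]
    - [0, 0, -0.4]
  delta_rot:
    - [0, 0, 0]
    - [0, 0, 0]
    - [0, 0, 0]
    - [0, 0, 0]
    - [0, 0, 0]
  claw: [0.45, 0.45, 0.45, 0.45, 0.45]

```text
t: 41.72
eef_pos: [494.5, 8.1, 23.6]
tcp_rot: [-3.138, -0.0, 1.586]
ft_force: [0.4, -0.1, -0.7]
opening: 0.55
grip_force: 0.0
```

arm_command:
  delta_pos:
    - [0, 0, 0]
    - [0, 0, -0.01]
    - [0, 0, -0.02]
    - [0, 0, -0.03]
    - [0, 0, -0.03]
  delta_rot:
    - [0, 0, 0]
    - [0, 0, 0]
    - [0, 0, 0]
    - [0, 0, 0]
    - [0, 0, 0]
  claw: [0.45, 0.45, 0.45, 0.45, 0.45]

```text
t: 42.13
eef_pos: [496.0, 8.7, 18.7]
tcp_rot: [3.141, 0.0, 1.589]
ft_force: [-0.9, 0.2, -0.2]
opening: 0.551
grip_force: 0.0
```

arm_command:
  delta_pos:
    - [0, 0, -0.02]
    - [0, 0, -0.035]
    - [0, 0, -0.047]
    - [0, 0, -0.055]
    - [0, 0, -0.058]
  delta_rot:
    - [0, 0, 0]
    - [0, 0, 0]
    - [0, 0, 0]
    - [0, 0, 0]
    - [0, 0, 0]
  claw: [0.45, 0.45, 0.45, 0.45, 0.45]

```text
t: 42.55
eef_pos: [495.7, 8.7, 3.5]
tcp_rot: [-3.141, -0.0, 1.589]
ft_force: [1.0, 0.4, -0.5]
opening: 0.55
grip_force: 0.0
```

arm_command:
  delta_pos:
    - [0, 0, 0]
    - [0, 0, 0]
    - [0, 0, 0]
    - [0, 0, 0]
    - [0, 0, 0]
  delta_rot:
    - [0, 0, 0]
    - [0, 0, 0]
    - [0, 0, 0]
    - [0, 0, 0]
    - [0, 0, 0]
  claw: [1, 1, 1, 1, 1]

```text
t: 42.97
eef_pos: [495.9, 8.7, 4.0]
tcp_rot: [3.141, 0.0, 1.589]
ft_force: [0.5, 0.4, 0.8]
opening: 0.255
grip_force: 0.0
```

arm_command:
  delta_pos:
    - [0, 0, 0]
    - [0, 0, 0]
    - [0, 0, 0]
    - [0, 0, 0]
    - [0, 0, 0]
  delta_rot:
    - [0, 0, 0]
    - [0, 0, 0]
    - [0, 0, 0]
    - [0, 0, 0]
    - [0, 0, 0]
  claw: [1, 1, 1, 1, 1]

```text
t: 43.38
eef_pos: [495.9, 8.7, 4.0]
tcp_rot: [3.141, 0.0, 1.589]
ft_force: [-0.5, 0.4, 3.2]
opening: 0.225
grip_force: 30.0
```

arm_command:
  delta_pos:
    - [0, 0, 0.05]
    - [0, 0, 0.12]
    - [0, 0, 0.2]
    - [0, 0, 0.27]
    - [0, 0, 0.32]
  delta_rot:
    - [0, 0, 0]
    - [0, 0, 0]
    - [0, 0, 0]
    - [0, 0, 0]
    - [0, 0, 0]
  claw: [1, 1, 1, 1, 1]

```text
t: 43.8
eef_pos: [496.0, 8.7, 85.2]
tcp_rot: [3.141, 0.0, 1.589]
ft_force: [0.1, 0.4, -1.2]
opening: 0.223
grip_force: 30.0
```

arm_command:
  delta_pos:
    - [0.003, -0.1, 0]
    - [0.006, -0.2, 0]
    - [0.01, -0.3, 0]
    - [0.013, -0.4, 0]
    - [0.016, -0.499, 0]
  delta_rot:
    - [0, 0, -0.073]
    - [0, 0, -0.146]
    - [0, 0, -0.219]
    - [0, 0, -0.292]
    - [0, 0, -0.365]
  claw: [1, 1, 1, 1, 1]

```text
t: 44.22
eef_pos: [499.7, -117.2, 83.8]
tcp_rot: [-3.142, 0.0, 1.01]
ft_force: [0.5, 0.3, -1.4]
opening: 0.23
grip_force: 30.0
```

arm_command:
  delta_pos:
    - [0.003, -0.1, 0]
    - [0.006, -0.2, 0]
    - [0.01, -0.3, 0]
    - [0.013, -0.4, 0]
    - [0.016, -0.499, 0]
  delta_rot:
    - [0, 0, -0.073]
    - [0, 0, -0.146]
    - [0, 0, -0.219]
    - [0, 0, -0.292]
    - [0, 0, -0.365]
  claw: [1, 1, 1, 1, 1]

```text
t: 44.63
eef_pos: [503.6, -242.0, 83.7]
tcp_rot: [-3.141, 0.0, 0.436]
ft_force: [0.2, 0.3, -1.4]
opening: 0.227
grip_force: 30.0
```

arm_command:
  delta_pos:
    - [0.003, -0.1, 0]
    - [0.006, -0.2, 0]
    - [0.01, -0.3, 0]
    - [0.013, -0.4, 0]
    - [0.016, -0.499, 0]
  delta_rot:
    - [0, 0, -0.073]
    - [0, 0, -0.146]
    - [0, 0, -0.219]
    - [0, 0, -0.292]
    - [0, 0, -0.365]
  claw: [1, 1, 1, 1, 1]

```text
t: 45.05
eef_pos: [507.6, -366.7, 83.5]
tcp_rot: [-3.141, 0.001, -0.137]
ft_force: [0.8, 0.6, -0.7]
opening: 0.228
grip_force: 30.0
```

arm_command:
  delta_pos:
    - [0, 0, -0.06]
    - [0, 0, -0.12]
    - [0, 0, -0.17]
    - [0, 0, -0.2]
    - [0, 0, -0.22]
  delta_rot:
    - [0, 0, 0]
    - [0, 0, 0]
    - [0, 0, 0]
    - [0, 0, 0]
    - [0, 0, 0]
  claw: [1, 1, 1, 1, 1]

```text
t: 45.47
eef_pos: [507.6, -365.0, 27.7]
tcp_rot: [-3.141, 0.001, -0.131]
ft_force: [-0.8, -0.5, -0.9]
opening: 0.228
grip_force: 30.0
```

```bash
python3 - <<'E'
from fit import *
I=snap("13");s=state();p=s["eef_pos"];print(p,np.degrees(s["tcp_rot"]),s["opening"],"local",(p[:2]-O)@RM)
b=I["side"][225:345,225:335]
cv2.imwrite("pics/c10.png",cv2.resize(b,(550,600),interpolation=cv2.INTER_CUBIC))
E
```

```text
[ 507.73113029 -365.06849288   28.19440239] [-1.79962827e+02  6.24578850e-02 -7.50256698e+00] 0.22829765783384157 local [  -0.72004198 -100.01814632]
```

View pics/c10.png

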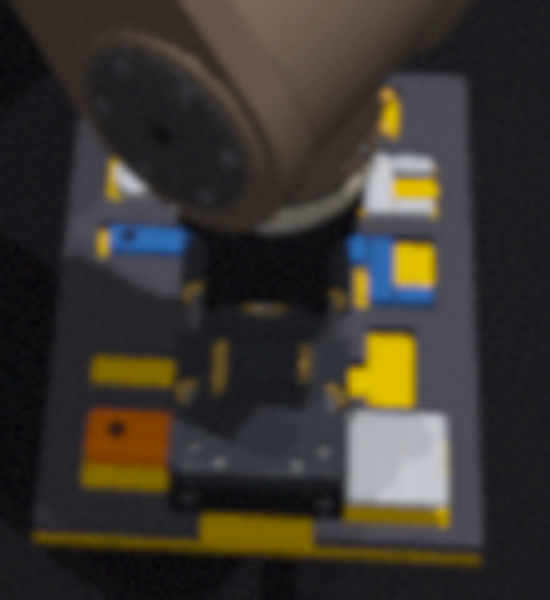

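The scraper tail (84) and blade (447) sit inside the pocket's 81 to 449. I'm lowering it.

arm_command:
  delta_pos:
    - [0, -0.001, -0.01]
    - [0, -0.001, -0.02]
    - [0, -0.001, -0.03]
    - [0, -0.001, -0.04]
    - [0, -0.001, -0.044]
  delta_rot:
    - [0, 0, 0]
    - [0, 0, 0]
    - [0, 0, 0]
    - [0, 0, 0]
    - [0, 0, 0]
  claw: [1, 1, 1, 1, 1]

```text
t: 45.98
eef_pos: [507.8, -365.7, 17.7]
tcp_rot: [3.142, 0.0, -0.131]
ft_force: [0.2, -0.5, -1.7]
opening: 0.227
grip_force: 30.0
```

arm_command:
  delta_pos:
    - [0, 0, -0.006]
    - [0, 0, -0.012]
    - [0, 0, -0.018]
    - [0, 0, -0.024]
    - [0, 0, -0.027]
  delta_rot:
    - [0, 0, 0]
    - [0, 0, 0]
    - [0, 0, 0]
    - [0, 0, 0]
    - [0, 0, 0]
  claw: [1, 1, 1, 1, 1]

```text
t: 46.4
eef_pos: [507.8, -365.7, 10.9]
tcp_rot: [-3.142, 0.0, -0.131]
ft_force: [1.0, -0.6, -1.0]
opening: 0.229
grip_force: 30.0
```

arm_command:
  delta_pos:
    - [0, 0, 0]
    - [0, 0, 0]
    - [0, 0, 0]
    - [0, 0, 0]
    - [0, 0, 0]
  delta_rot:
    - [0, 0, 0]
    - [0, 0, 0]
    - [0, 0, 0]
    - [0, 0, 0]
    - [0, 0, 0]
  claw: [0.6, 0.6, 0.6, 0.6, 0.6]

```text
t: 46.82
eef_pos: [507.9, -365.8, 11.3]
tcp_rot: [3.141, -0.0, -0.131]
ft_force: [-0.2, 0.1, -0.5]
opening: 0.398
grip_force: 0.0
```

arm_command:
  delta_pos:
    - [0, 0, 0.06]
    - [0, 0, 0.13]
    - [0, 0, 0.21]
    - [0, 0, 0.28]
    - [0, 0, 0.32]
  delta_rot:
    - [0, 0, 0]
    - [0, 0, 0]
    - [0, 0, 0]
    - [0, 0, 0]
    - [0, 0, 0]
  claw: [0.6, 0.6, 0.6, 0.6, 0.6]

```text
t: 47.23
eef_pos: [508.3, -366.2, 93.2]
tcp_rot: [3.14, -0.002, -0.131]
ft_force: [-0.4, -0.7, 0.4]
opening: 0.398
grip_force: 0.0
```

arm_command:
  delta_pos:
    - [0.008, 0.15, 0.03]
    - [0.017, 0.3, 0.07]
    - [0.025, 0.45, 0.1]
    - [0.034, 0.6, 0.14]
    - [0.043, 0.75, 0.17]
  delta_rot:
    - [0, 0, 0]
    - [0, 0, 0]
    - [0, 0, 0]
    - [0, 0, 0]
    - [0, 0, 0]
  claw: [0.6, 0.6, 0.6, 0.6, 0.6]

```text
t: 47.65
eef_pos: [518.3, -176.7, 134.1]
tcp_rot: [3.142, -0.0, -0.132]
ft_force: [1.1, 0.7, -0.4]
opening: 0.399
grip_force: 0.0
```

arm_command:
  delta_pos:
    - [0.008, 0.15, 0.03]
    - [0.017, 0.3, 0.07]
    - [0.025, 0.45, 0.1]
    - [0.034, 0.6, 0.14]
    - [0.043, 0.75, 0.17]
  delta_rot:
    - [0, 0, 0]
    - [0, 0, 0]
    - [0, 0, 0]
    - [0, 0, 0]
    - [0, 0, 0]
  claw: [0.6, 0.6, 0.6, 0.6, 0.6]

```text
t: 48.07
eef_pos: [529.1, 11.0, 176.8]
tcp_rot: [3.142, -0.0, -0.132]
ft_force: [0.4, -0.0, -0.5]
opening: 0.403
grip_force: 0.0
```

arm_command:
  delta_pos:
    - [0.008, 0.15, 0.03]
    - [0.017, 0.3, 0.07]
    - [0.025, 0.45, 0.1]
    - [0.034, 0.6, 0.14]
    - [0.043, 0.75, 0.17]
  delta_rot:
    - [0, 0, 0]
    - [0, 0, 0]
    - [0, 0, 0]
    - [0, 0, 0]
    - [0, 0, 0]
  claw: [0.6, 0.6, 0.6, 0.6, 0.6]

```text
t: 48.48
eef_pos: [539.8, 198.7, 219.3]
tcp_rot: [-3.142, -0.0, -0.131]
ft_force: [0.5, 0.7, 0.6]
opening: 0.4
grip_force: 0.0
```

```bash
python3 - <<'E'
from fit import *
I=snap("14");print(state()["eef_pos"])
b=I["side"][225:345,225:335];a=I["top"][145:225,285:395]
A=cv2.resize(a,(440,320),interpolation=cv2.INTER_CUBIC);B=cv2.resize(b,(356,388),interpolation=cv2.INTER_CUBIC)
C=cv2.resize(I["side"][90:165,230:330],(440,280),interpolation=cv2.INTER_CUBIC)
out=np.zeros((600,796,3),np.uint8);out[:320,:440]=A;out[320:600,:440]=C;out[:388,440:]=B;cv2.imwrite("pics/c11.png",out)
E
```

```text
[540.20575341 201.18834007 219.55390325]
```

View pics/c11.png

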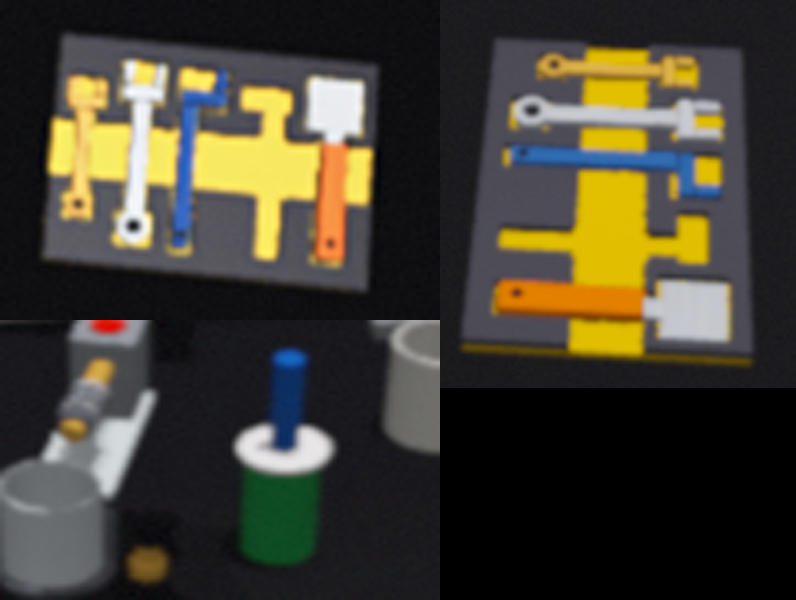

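Every tool lies in its own pocket, the brush hangs upright in the green pot and the sleeve is home. The caliper pocket stays empty because no caliper is on the bench.

```bash
python3 -c "
from cell import *
print(job_done())"
```

```text
the job is handed in; nothing more can be done
None
```

I handed the job in at about 48 s: the air line is vented with the sleeve back home, the bowl is brushed with four full strokes, the brush hangs upright in its green pot, and all four tools on the bench lie in their pockets (no caliper was there; the judge returned no verdict).

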